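Hang a coated test panel on the drying rail and pin it at the red station

ROBOT

A 6-joint arm with a two-finger parallel gripper is mounted at the origin on a cart in front of the work surface, level with it; the furniture and walls round the work are solid. World frame = base frame: x ahead of the robot, y to its left, z up, the work surface at z = 0. Lengths are in m, angles in rad, forces in N, time in s.
With the tool pointing down it reaches from about 0.25 to 0.775 m from the base axis. Payload 4 kg.
Tool frame: the origin (TCP) lies midway between the tips of the shut fingers; the grasp point (between the pads) lies 19 mm behind it (grip_point_offset is the distance from the TCP to the grasp point, in m); z points along the fingers, y is the line along which they close (so a half turn about z gives the same grasp; the last joint's range is limited). The gripper opens to 94 mm and grips with 3 to 60 N. Pads are 16 mm wide; open, the fingers measure 119 mm over their backs; the gripper's body (75 mm by 177 mm) begins 78 mm behind the grasp point.
Start: joints at [-1.244, 0.087, 1.371, -0, 1.684, -0.103], TCP at [0.229, -0.5, 0.206] pointing down, gripper open.
Joint ranges: [-3.1, 3.1], [-0.76, 2.03], [0.27, 2.55], [-1.08, 4.22], [0.17, 2.65], [-2.57, 2.57]. Speed limits (rad/s): [2.79, 2.79, 3.14, 3.14, 3.14, 3.14].

INTERFACE

Orientations are given as [roll, pitch, yaw] about the fixed x, y, z axes, in that order (R = Rz(yaw) Ry(pitch) Rx(roll)).
In Python, from bench import * gives the robot as it stands.
- The arm moves only by the tool carry_out, never from a script. Its argument "commands" is a list of rows, each a list of 6 numbers: the shift along the tool's x, y, z in m, then the turn, a rotation vector about the tool's x, y, z in rad. In form: [[tx, ty, tz, rx, ry, rz], ...]. A call has exactly 5 rows; each row is the pose to reach, as a shift and turn from the pose commanded when the call began, along the tool's axes at that moment; what a row does not reach only later rows make up. A row lasts 1/10 s, in which the tool goes at most 50 mm and 8.59 degrees, less where a joint would pass 70% of its speed; a pose out of reach is approached as far as the arm can. A call with a gripper value outside its range is refused whole. "jaw" is the opening, from 0 (shut) to 1 (fully open), set as the call begins (left out, the last holds). The fingers move at their own pace and stop on an object; the grip force is fixed at half the most. Time passes only in rows, so rows that repeat a pose let the fingers close, or fill a call up. It gives the time, the measured TCP pose, the force, the opening and the grip force at its end, in the units of the state.
- get_obs(): the state, without advancing time (a new reading comes with each control period).
- snapshot(name): name is "scene" or "top" or "wrist"; returns a dict with "img" (400x640x3 uint8, red, green, blue), "range_z" (400x640 float32, m along the optical axis (not along the pixel's ray), 0 where there is no reading), "fx", "fy", "cx", "cy" (pixels), "R" (3x3) and "t" (3): a world point X has camera coordinates R X + t. Camera axes: x right, y down, z forward; pixel columns grow to the right and rows downward; lengths in m; the calibration is good to about 2 mm. A picture is of the moment at which its call begins.
- close_job(): hands the job in; it is judged then, once.
The state is a dict: "time": time; "joint_positions": joint angles; "qvel": joint speeds; "joint_torque": joint torques, N m; "tool_pos": TCP position; "ee_rot": TCP orientation; "wrist_force": force on the tool from outside, world axes, zero at the start; "wrist_torque": the same for the moment, N m; "width": finger opening in m; "finger_force": force on a finger pad.
Only numpy, scipy, OpenCV 4.12 (cv2) and the standard library are available. Lean on these libraries where they do the work, as an engineer would, in place of code of your own. Each camera call takes 0.05 s, during which the arm holds its last target. There are 200 camera calls.

TASK

Take the hanger with the blue test panel out of the slanted drain rack by its red tab, hook it onto the drying rail at the gap in the rail head, and slide it along the rail to the station of the red flag. Then lock it there: take the pin from the slanted block and push it fully down through the hole in the hanger into the rail, and leave hanger and pin so. Leave the bare green panel in its slot and do not disturb the other things on the bench.

Things in the scene. Friction and masses are not known exactly. Their poses are not given: they have to be found in the camera images.
- hanger: Loose steel two-sided hook, 0.18 kg, 64 mm along y, 35 mm across x, red tab on top, blue panel below. As it hangs: z up, y along the rail, panel on the -x side. Origin: middle of the underside of the 5 mm top plate, the face that rests on the rail. At the start it stands in one of the rack's two slots, its z axis leaning 35 degrees toward the rack's -x (the robot).
- hanger_tab (a point): Middle of the red grip tab, at (0, -16, 27) mm of the hanger. The tab is 10 mm thick (x), 26 mm wide (y) and runs from z = 5 to z = 41 mm; grip it across its 10 mm.
- hanger_hole (a point): Centre of the hanger's 11 mm pin hole, on the upper side of the top plate, at (0, 20, 5) mm of the hanger.
- hanger_mouth (a point): Middle of the hook's open mouth, at (0, 0, -21) mm of the hanger, level with the lower edges of its side walls. The two inturned lips leave 11 mm between them (x = -5.5 to 5.5); they are 4 mm thick. Above them the hook is 27 mm wide inside and 17 mm high.
- hanger_panel (a point): Middle of the lower edge of the blue panel, at (-15.5, -16, -125) mm of the hanger. The panel is 60 mm wide (y), 3 mm thick (x), 82 mm high.
- drain_rack: White fixed rack on a 150 x 100 mm foot, origin on the bench. Two slots, one behind the other along x, hold panels leaning 35 degrees toward -x: slot axis (-0.574, 0, 0.819) of the rack, 6 mm gap, walls 62 mm long, ending about 75 mm above the bench. A panel is free once drawn 65 mm along the slot axis.
- blank_panel: Bare green panel, 60 x 3 x 74 mm, in the rack's other slot; only its top shows. Its origin lies 125 mm up the slot from its lower edge, as the hanger's does. It stays there.
- rail_stand: Fixed stand: steel drip tray 90 x 470 x 18 mm, two posts (y = -238 and 208 mm), between them an aluminium T rail along y at x = 0. Origin: on the bench, 15 mm left of the tray's middle. Rail head 22 mm wide, 14 mm thick, flat top at z = 185 mm, on a 6 mm web; three 10 mm pin holes at y = -45, 25, 95 mm. Near the left post (y = 118 to 182 mm) hangs a fixed white-tabbed hanger, already pinned.
- gap (a point): Middle of the loading gap on top of the rail, at the robot's right (stand y = -172.5 mm): from y = -231 to -131 mm the head is cut away to the 6 mm web, then widens over a 16 mm taper. A hanger can be put on only here; elsewhere it is captive, with 2.5 mm play to each side. Set down with its origin here it has 10 mm to spare at each end.
- rail_far_end (a point): Point on top of the rail near its left end, stand y = 195 mm; with point gap it gives the rail's direction.
- flag_red: Red clip-on flag, 30 mm wide, top at z = 169 mm, on a bar 52 mm behind the rail, straight behind one of the three pin holes: it marks the wanted station. Blue and yellow flags of the same shape mark the other two. Axes as those of the stand; origin in its clip.
- red_station (a point): The wanted station: centre of the rail's pin hole straight before the red flag, on top of the rail head. Axes as those of the stand (y along the rail).
- pin: Loose steel lock pin, 45 g, along its z, handle up. Shaft 8 mm thick, 31 mm below the collar, the last 8 mm a cone; collar 17 mm wide, 3 mm thick; round black handle 15 mm wide, z = 3 to 37 mm. Origin: centre of the collar's underside, which rests on the hanger's top plate when home. At the start it stands in the block, leaning 35 degrees toward the block's -x.
- pin_grip (a point): Point on the pin's axis for the middle of the grip, 24 mm above the collar's underside.
- pin_tip (a point): Tip of the pin, 31 mm below the collar's underside.
- pin_block: Fixed aluminium block on a dark 84 x 86 mm foot, its top face sloping 35 degrees, with two bores; the pin stands in the one at block y = -22 mm, the other is empty. Bore axis (-0.574, 0, 0.819) of the block. Origin on the bench below its middle; highest edge about 57 mm.
- wash_bottle: White wash bottle with a blue cap, body 66 mm round and offset 10 mm toward its +y, 128 mm high, with its spout 187 mm; standing; bystander. Origin on the bench below it.
- dropper_bottle: Dropper bottle, 37 mm wide, 105 mm high, standing; bystander. Origin under its centre.
- petri_dish: Closed 61 mm culture dish, 16 mm high; bystander. Origin under its centre.
- lab_timer: White lab timer 60 x 64 x 16 mm; bystander. Origin under its centre.
- objective_can: Screw canister, white with a blue cap, 37 mm wide, 48 mm high; bystander. Origin under its centre.
- marker: Blue capped marker pen, 136 mm long, lying along its y; bystander. Origin under its centre.

How it is judged:
By the outcome, as a careful person would: the job done as asked, in the order asked, and still so for the second after the job is handed in, with the robot touching nothing.
It also fails if it takes over 72 s, if anything falls off the work surface, if the arm or the gripper's body presses on something with over 40 N, if the wrist force passes 120 N, or if a joint passes its speed limit or range.

## Working session

There is one attempt and no reset: what is moved stays moved. The work goes in short steps, Python scripts to look and compute and a tool call to move; the robot and the scene stay as the last step left them, time stands still between calls to the robot, and variables do not carry over. Pictures are saved under pics/ and viewed, at most 10 in all, crops included, and the job is handed in when it is done.

Besides the shell and the picture viewer there is one more tool, called after "Call:" as name([rows], argument=value, ...), one row to a line, values as JSON. carry_out: Moves the arm, as the interface text tells. Its arguments: {"type":"object","properties":{"commands":{"type":"array","items":{"type":"array","items":{"type":"number"}}},"jaw":{"type":"number"}},"required":["commands"]}

```bash
ls; mkdir -p pics
python3 - <<'E'
from bench import *
import cv2,numpy as np,pickle
o=get_obs(); print({k:np.round(v,3).tolist() for k,v in o.items()})
S={n:snapshot(n) for n in("scene","top","wrist")}
pickle.dump(S,open("s0.pkl","wb"))
for n in S:
    cv2.imwrite(f"pics/{n}0.png",S[n]["img"][:,:,::-1]); print(n,S[n]["fx"],S[n]["fy"],S[n]["cx"],S[n]["cy"],np.round(S[n]["R"],3).tolist(),np.round(S[n]["t"],3).tolist())
E
```

```text
pics
{'time': 0.0, 'joint_positions': [-1.244, 0.088, 1.372, -0.0, 1.684, -0.103], 'qvel': [0.002, 0.001, -0.0, 0.001, -0.0, 0.0], 'joint_torque': [-0.0, -34.018, -30.243, 0.072, 0.033, -0.0], 'tool_pos': [0.229, -0.499, 0.204], 'ee_rot': [-3.139, -0.0, 0.43], 'wrist_force': [-0.677, 0.107, -0.01], 'wrist_torque': [0.005, -0.062, 0.042], 'finger_force': 0.0, 'width': 0.094}
scene 501.17533803987254 501.17533803987254 324.8845307295327 202.1741708138057 [[0.86, -0.51, -0.012], [-0.228, -0.364, -0.903], [0.456, 0.78, -0.43]] [-0.378, 0.269, 1.225]
top 516.740351122132 516.740351122132 327.9239435134523 199.13437611771647 [[-0.243, -0.97, -0.008], [-0.899, 0.228, -0.374], [0.364, -0.083, -0.928]] [0.197, 0.453, 1.914]
wrist 294.94829022875064 294.94829022875064 322.8558744067464 192.82450005766722 [[0.417, -0.909, -0.001], [-0.873, -0.401, 0.276], [-0.251, -0.114, -0.961]] [-0.549, -0.028, 0.393]
```

View pics/scene0.png

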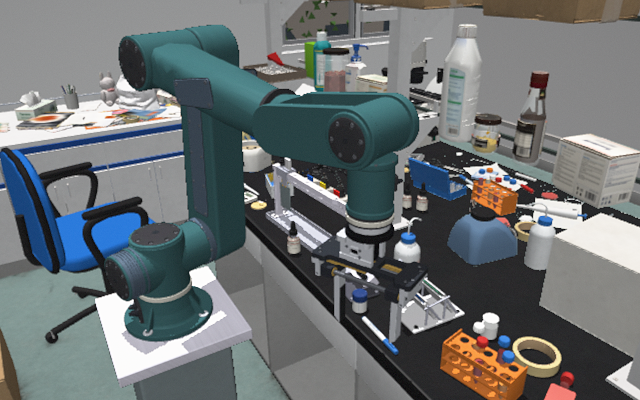

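View pics/top0.png

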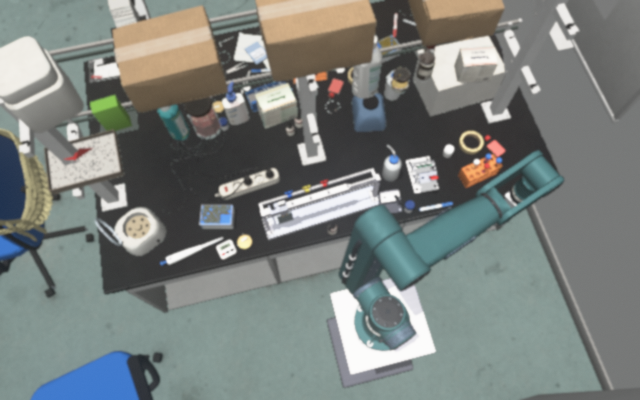

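View pics/wrist0.png

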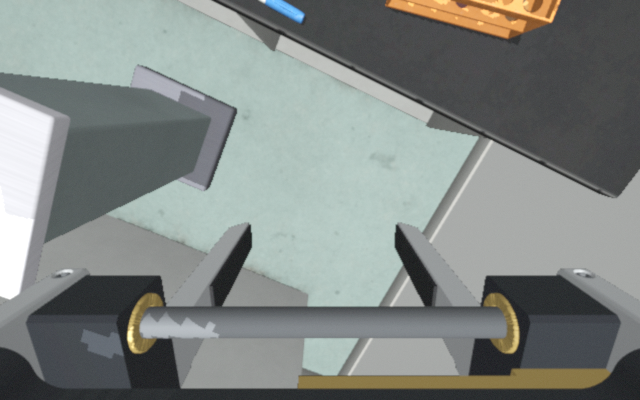

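The scene view shows the gripper in front of the rack (~430,305), with the rail at left (~310,210). The top view shows the rail stand from (260,220) to (380,185), the rack at (422,173), the pin block near (392,200), the wash bottle at (392,165) and the flags near (290,192)-(325,183). The wrist sees only the bench edge, so I'll zoom the top view and get coarse positions.

```bash
cat > h.py <<'E'
import numpy as np,cv2,pickle
from scipy.spatial.transform import Rotation as Ro
def pts(s,u,v,z=None):
    """world point of pixel by range, or on plane z"""
    u=np.atleast_1d(u).astype(float);v=np.atleast_1d(v).astype(float)
    d=np.stack([(u-s["cx"])/s["fx"],(v-s["cy"])/s["fy"],np.ones_like(u)],1)
    if z is None: return (d*s["range_z"][v.astype(int),u.astype(int)][:,None]-s["t"])@s["R"]
    c=-s["R"].T@s["t"]; w=d@s["R"]; return c+w*((z-c[2])/w[:,2])[:,None]
def proj(s,X):
    c=np.atleast_2d(X)@s["R"].T+s["t"]; return np.stack([s["fx"]*c[:,0]/c[:,2]+s["cx"],s["fy"]*c[:,1]/c[:,2]+s["cy"]],1)
def cloud(s):
    v,u=np.mgrid[0:400,0:640]; P=pts(s,u.ravel(),v.ravel()).reshape(400,640,3); P[s["range_z"]==0]=np.nan; return P
def hsv(s): return cv2.cvtColor(s["img"],cv2.COLOR_RGB2HSV)
E
python3 - <<'E'
from h import *
S=pickle.load(open("s0.pkl","rb"));s=S["top"]
c=s["img"][140:240,240:470,::-1]
cv2.imwrite("pics/topz.png",cv2.resize(c,None,fx=3.4,fy=3.4,interpolation=cv2.INTER_CUBIC))
for p in [(262,206),(378,172),(268,235),(422,173),(391,165),(392,200),(325,183),(436,206),(409,207)]:
    print(p,np.round(pts(s,*p)[0],3))
E
```

```text
(262, 206) [0.556 0.338 0.006]
(378, 172) [ 0.594 -0.161 -0.014]
(268, 235) [0.428 0.339 0.012]
(422, 173) [ 0.488 -0.295  0.128]
(391, 165) [ 0.548 -0.187  0.133]
(392, 200) [ 0.44  -0.169  0.039]
(325, 183) [0.528 0.081 0.154]
(436, 206) [ 0.382 -0.339  0.012]
(409, 207) [ 0.393 -0.224  0.046]
```

View pics/topz.png

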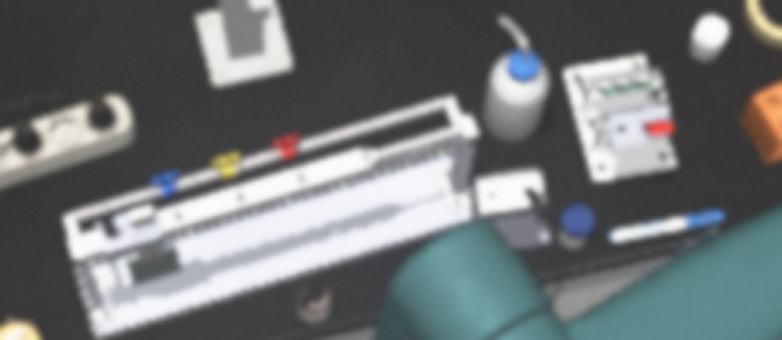

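Zoomed top view: the red flag at (287,147) is the one nearest the gap, the hanger's red tab is at (660,127) with the green panel behind it at (625,90), and the pin block is at (512,205). Next I'll move the wrist camera over that area.

Call:
carry_out([
  [0.05,-0.025,-0.03,0,0,-0.14],
  [0.1,-0.05,-0.06,0,0,-0.28],
  [0.14,-0.07,-0.1,0,0,-0.42],
  [0.18,-0.09,-0.1,0,0,-0.56],
  [0.2,-0.1,-0.1,0,0,-0.7],
], jaw=1)

```text
time: 0.65
tool_pos: [0.3704, -0.3247, 0.3074]
ee_rot: [3.139, 0.001, 1.135]
wrist_force: [0.3, -0.7, 0.5]
width: 0.094
finger_force: 0.0
```

Call:
carry_out([
  [0.04,0.01,0,0,0,-0.14],
  [0.08,0.02,0,0,0,-0.28],
  [0.08,0.02,0,0,0,-0.37],
  [0.08,0.02,0,0,0,-0.37],
  [0.08,0.02,0,0,0,-0.37],
])

```text
time: 1.15
tool_pos: [0.4214, -0.262, 0.3052]
ee_rot: [-3.141, -0.0, 1.498]
wrist_force: [0.7, -0.7, 0.1]
width: 0.0938
finger_force: 0.0
```

Run:
```python
from bench import *
from h import *
o=get_obs();print(o["tool_pos"],o["ee_rot"],o["joint_positions"])
s=snapshot("wrist");pickle.dump(s,open("w1.pkl","wb"));cv2.imwrite("pics/w1.png",s["img"][:,:,::-1])
```

```text
[ 0.42136218 -0.26204367  0.30519832] [-3.14103229e+00 -1.82255922e-05  1.49768532e+00] [-6.70467096e-01 -3.07181760e-02  1.29570387e+00 -3.14762907e-04
  1.87708052e+00 -5.97450930e-01]
```

View pics/w1.png

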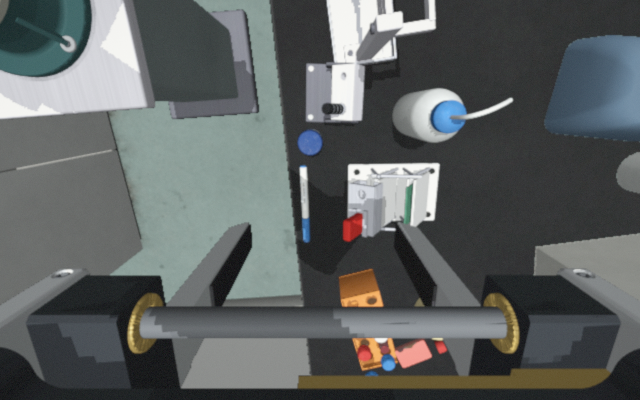

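Wrist view: red tab at (353,227) on the hanger in the front slot, green panel at (408,205), pin at (332,108) in its block, rail end near (375,40), and wash bottle at (430,115). I'll take one more view further left for the rail while measuring these.

Call:
carry_out([
  [0.05,0,-0.015,0,0,0],
  [0.1,0,-0.03,0,0,0],
  [0.15,0,-0.045,0,0,0],
  [0.19,0,-0.06,0,0,0],
  [0.19,0,-0.06,0,0,0],
])

```text
time: 1.7
tool_pos: [0.4354, -0.069, 0.3689]
ee_rot: [3.135, -0.0, 1.505]
wrist_force: [0.2, -0.9, -0.0]
width: 0.0937
finger_force: 0.0
```

Run:
```python
from bench import *
from h import *
s=snapshot("wrist");pickle.dump(s,open("w2.pkl","wb"));cv2.imwrite("pics/w2.png",s["img"][:,:,::-1])
a=pickle.load(open("w1.pkl","rb"))
P=cloud(a);H=hsv(a)
m=((H[...,0]<8)|(H[...,0]>172))&(H[...,1]>150)&(H[...,2]>60); m[:200]=0;m[250:]=0;m[:,:335]=0;m[:,370:]=0
Q=P[m];print("tab px",m.sum(),np.round(np.nanpercentile(Q,[2,50,98],axis=0),4).tolist())
# plane fits: cluster by height split by normals
dx=np.gradient(P,axis=1);dy=np.gradient(P,axis=0);n=np.cross(dx,dy);n/=np.linalg.norm(n,axis=2,keepdims=True)
me=cv2.erode(m.astype(np.uint8),np.ones((3,3)))>0
print(np.round(n[me][::8],2).tolist())
for c in [(352,167),(365,190),(375,175),(408,190),(350,170),(430,170)]: print(c,np.round(P[c[1],c[0]],4))
g=(H[...,0]>50)&(H[...,0]<90)&(H[...,1]>100); g[:165]=0;g[225:]=0;g[:,:390]=0;g[:,430:]=0
print("green",g.sum(),np.round(np.nanpercentile(P[g],[2,50,98],axis=0),4).tolist())
```

```text
tab px 419 [[0.4418, -0.4096, 0.0009], [0.4527, -0.3195, 0.1605], [0.4656, -0.3077, 0.1672]]
[[-0.38, -0.92, -0.11], [-0.14, -0.99, 0.02], [-0.19, -0.84, -0.5], [-0.32, -0.95, -0.05], [-0.84, 0.04, -0.54], [-0.87, -0.42, -0.26], [-0.86, -0.18, -0.48], [-0.76, -0.07, -0.65], [-0.8, 0.05, -0.59], [-0.7, 0.03, -0.72], [-0.68, 0.12, -0.72], [-0.77, 0.13, -0.63], [-0.87, -0.03, -0.49], [-0.62, 0.29, -0.73], [-0.83, 0.17, -0.53], [0.19, 0.13, -0.97], [-0.83, 0.04, -0.55], [0.36, -0.65, -0.67], [-0.73, 0.02, -0.69], [0.63, 0.24, -0.74], [-0.79, 0.1, -0.6], [0.19, 0.27, -0.94], [-0.85, 0.07, -0.53], [nan, nan, nan], [-0.69, 0.11, -0.72], [nan, nan, nan], [-0.75, -0.25, -0.61], [-0.87, 0.06, -0.48], [-0.9, 0.02, -0.44], [-0.83, 0.2, -0.53], [-0.78, -0.02, -0.62], [nan, nan, nan], [-0.86, -0.22, -0.47], [0.56, 0.38, -0.74], [-0.86, 0.01, -0.51], [0.87, -0.28, -0.41], [-0.68, 0.42, -0.6], [-0.55, -0.24, -0.8], [-0.05, 0.57, -0.82], [0.66, 0.13, -0.74], [0.08, 0.9, -0.44], [-0.65, 0.66, -0.37]]
(352, 167) [ 0.4689 -0.2769  0.0085]
(365, 190) [ 0.4723 -0.2803  0.1386]
(375, 175) [ 0.498  -0.2813  0.0586]
(408, 190) [ 0.5419 -0.3026  0.0767]
(350, 170) [ 0.4653 -0.2816  0.0091]
(430, 170) [ 0.5961 -0.2909  0.0102]
green 73 [[0.5391, -0.3511, 0.0673], [0.544, -0.3199, 0.0726], [0.5475, -0.3018, 0.0796]]
```

View pics/w2.png

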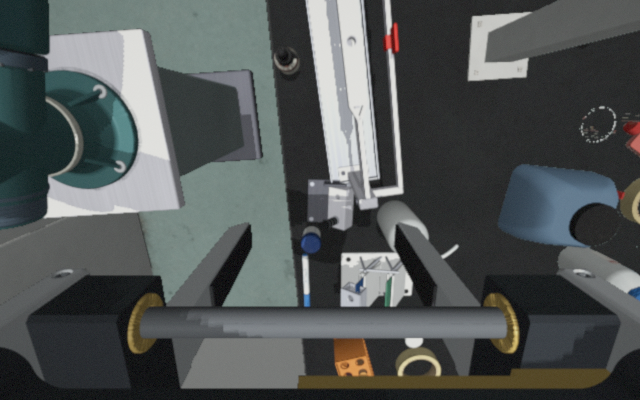

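Second wrist view: the rail head runs up the image with its pin hole at (351,41) straight before the red flag (393,38), the bare web from (358,110) to (362,195), and the pin block at (330,203). Now I'll measure axes and points.

Run:
```python
from h import *
a=pickle.load(open("w1.pkl","rb"));b=pickle.load(open("w2.pkl","rb"))
def line(X): # dir, mean by robust fit
    l=cv2.fitLine((X[:,:2]*1000).astype(np.float32),cv2.DIST_HUBER,0,1e-3,1e-3).ravel(); return np.degrees(np.arctan2(l[1],l[0])),l[2:]
H=hsv(a);P=cloud(a);w=(H[...,1]<60)&(H[...,2]>110)
# rack foot edges
L=[(next(u for u in range(335,370) if w[v,u]),v) for v in range(167,180)]
R=[(next(u for u in range(445,420,-1) if w[v,u]),v) for v in range(167,216)]
T=[(u,next(v for v in range(150,180) if w[v,u])) for u in range(352,434)]
for n,e in zip("LRT",(L,R,T)): e=np.array(e,float);print("foot",n,line(pts(a,e[:,0],e[:,1],0.009)))
# rail head top
Pb=cloud(b);z=Pb[...,2]
m=(z>0.172)&(z<0.2)&(np.arange(640)[None]>300)&(np.arange(640)[None]<400)&(np.arange(400)[:,None]<200)
Q=Pb[m];print("rail",m.sum(),np.round(np.percentile(Q,[2,50,98],axis=0),4).tolist())
for v in range(5,200,12):
    u=np.where(m[v])[0]
    if len(u): x=pts(b,[u[0]-.5,u[-1]+.5],[v,v],0.185);print(v,u[0],u[-1],np.round(x[:,:2],4).tolist(),np.round(np.median(z[v][m[v]]),4))
# hole, flag
g=cv2.cvtColor(b["img"],cv2.COLOR_RGB2GRAY);print(g[34:48,344:360])
Hb=hsv(b);r=((Hb[...,0]<8)|(Hb[...,0]>172))&(Hb[...,1]>150)&(np.arange(640)[None]>370)&(np.arange(640)[None]<410)&(np.arange(400)[:,None]<100)
v,u=np.where(r);print("flag",u.min(),u.max(),v.min(),v.max(),np.round(np.nanpercentile(Pb[r],[5,50,95],axis=0),4).tolist())
# hanger planes in w1
def pl(Q):
    c=np.median(Q,0);
    for i in range(5):
        d=Q-c;n=np.linalg.svd(d,full_matrices=0)[2][2];k=abs(d@n)<.003;Q=Q[k];c=Q.mean(0)
    return np.round(n*np.sign(n[2]),3),np.round(c,4),len(Q)
m=np.zeros((400,640),bool);m[182:225,350:385]=1;m&=(P[...,2]>0.1)&(H[...,1]<60);print("hanger grey",pl(P[m]),np.round(np.percentile(P[m],[2,50,98],axis=0),4).tolist())
# pin
m=np.zeros((400,640),bool);m[95:120,320:345]=1;m&=(H[...,2]<60)&(P[...,2]>0.03);print("pin",m.sum(),np.round(np.percentile(P[m],[2,50,98],axis=0),4).tolist())
c=a["img"][50:250,285:445,::-1];cv2.imwrite("pics/w1z.png",cv2.resize(c,None,fx=3,fy=3,interpolation=cv2.INTER_CUBIC))
```

```text
foot L (np.float32(87.18952), array([ 461.82202, -286.25793], dtype=float32))
foot R (np.float32(86.73734), array([ 608.567 , -328.3581], dtype=float32))
foot T (np.float32(-3.2238734), array([ 537.0605, -275.8143], dtype=float32))
rail 2848 [[0.4667, -0.1023, 0.1739], [0.4824, 0.0529, 0.1858], [0.494, 0.1206, 0.1876]]
5 336 357 [[0.4635, 0.1188], [0.4874, 0.1173]] 0.1858
17 338 358 [[0.4651, 0.1071], [0.4881, 0.1056]] 0.1859
29 339 359 [[0.4656, 0.0952], [0.4888, 0.0937]] 0.1861
41 341 360 [[0.4672, 0.083], [0.4896, 0.0816]] 0.1858
53 342 362 [[0.4677, 0.0707], [0.4915, 0.0691]] 0.1856
65 343 363 [[0.4683, 0.058], [0.4922, 0.0565]] 0.1859
77 345 364 [[0.47, 0.0451], [0.493, 0.0436]] 0.1863
89 346 365 [[0.4705, 0.0319], [0.4939, 0.0304]] 0.1861
101 347 366 [[0.4711, 0.0185], [0.4947, 0.0169]] 0.186
113 352 363 [[0.4765, 0.0044], [0.4908, 0.0035]] 0.1854
125 356 362 [[0.4808, -0.0099], [0.4892, -0.0104]] 0.1856
137 358 363 [[0.4827, -0.0243], [0.49, -0.0248]] 0.186
149 359 364 [[0.4834, -0.039], [0.4908, -0.0395]] 0.1862
161 360 365 [[0.4842, -0.054], [0.4917, -0.0545]] 0.1858
173 362
[... 757 characters left out ...]
9 222 222]
 [222 222 216 204 194 190 189 189 209 219 197 192 211 220 223 222]
 [222 222 219 211 200 193 191 191 210 220 207 208 219 222 222 222]
 [223 223 221 218 209 204 199 198 213 221 216 218 221 221 222 222]
 [222 223 222 221 218 214 211 208 216 222 221 221 222 223 222 223]
 [222 223 223 223 222 221 219 219 221 222 223 222 223 223 223 222]]
flag 383 398 23 52 [[0.5246, 0.0747, 0.0006], [0.5309, 0.0864, 0.1571], [0.5764, 0.1118, 0.1704]]
hanger grey (array([-0.258,  0.185,  0.948]), array([ 0.4679, -0.2963,  0.1354]), 394) [[0.4547, -0.3237, 0.1118], [0.474, -0.2952, 0.1362], [0.4937, -0.274, 0.1454]]
pin 99 [[0.4281, -0.1876, 0.0605], [0.4351, -0.1824, 0.0763], [0.4501, -0.1761, 0.0799]]
```

View pics/w1z.png

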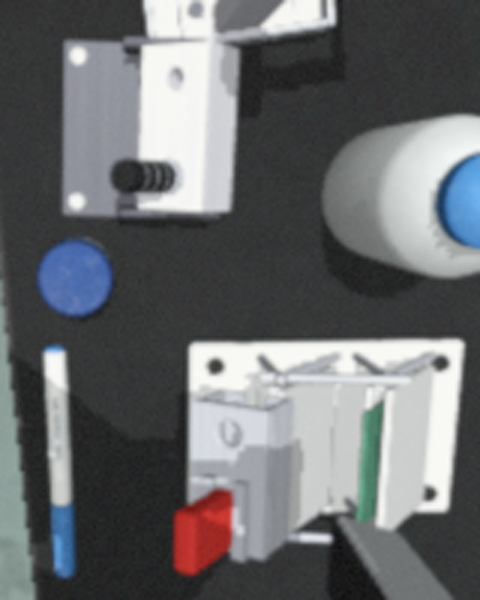

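Zoomed view: the pin handle is at zoom (145,176), leaning toward the robot. The block foot screws are at (77,55) and (75,200). The hanger hole is at (230,432), the tab at (202,532), and the green panel at (370,460). I'll compute the grasp poses.

```bash
cat >> h.py <<'E'
def axes(yaw): # leaning frame columns x,y,z
    return (Ro.from_euler('z',yaw,degrees=True)*Ro.from_euler('y',-35,degrees=True)).as_matrix()
def blob(s,m): # centroid
    v,u=np.where(m); return u.mean(),v.mean()
E
python3 - <<'E'
from h import *
a=pickle.load(open("w1.pkl","rb"));b=pickle.load(open("w2.pkl","rb"))
H=hsv(a);P=cloud(a)
A=axes(-3.1)
m=((H[...,0]<8)|(H[...,0]>172))&(H[...,1]>150)&(H[...,2]>40)
mm=np.zeros_like(m);mm[205:250,338:368]=1;m&=mm&(P[...,2]>.1)
Q=P[m]@A;print("tab in hanger axes",len(Q));
for i in range(3):print(np.round(np.percentile(Q[:,i],[1,5,25,50,75,95,99]),4))
# corners of the tab contour in image
c=max(cv2.findContours(m.astype(np.uint8),0,2)[0],key=cv2.contourArea)
print(cv2.approxPolyDP(c,2,True)[:,0].tolist())
# hanger hole: dark-ish disc near (361,194)
g=cv2.cvtColor(a["img"],cv2.COLOR_RGB2GRAY)
print(g[186:202,354:370]); print(np.round(P[194,350:358],4)[::3].tolist())
# block screws
for z in (310.5,68.),(310,116.5):print("screw",np.round(pts(a,*z)[0],4),np.round(pts(a,*z,0.01)[0],4))
# block top face plane
mb=np.zeros_like(m);mb[66:118,333:350]=1;mb&=(H[...,1]<60)&(H[...,2]>190);Qb=P[mb];Qb=Qb[np.isfinite(Qb).all(1)]
for i in range(4):
    n=np.linalg.svd(Qb-Qb.mean(0),full_matrices=0)[2][2];d=(Qb-Qb.mean(0))@n;Qb=Qb[abs(d)<.004]
print("block n",n,Qb.mean(0),len(Qb))
B=axes(-4.6)
d=(H[...,2]<70);md=np.zeros_like(m);md[98:118,318:346]=1;d&=md&(P[...,2]>.03)
Q=P[d]@B;print("pin",len(Q))
for i in range(3):print(np.round(np.percentile(Q[:,i],[1,5,25,50,75,95,99]),4))
print(g[98:120,318:348])
print("hole",pts(b,351.3,40.6,.185),[pts(b,v_,w_,.185)[0][:2] for v_,w_ in((351,41),)])
E
```

```text
tab in hanger axes 392
[0.4687 0.4699 0.4745 0.4768 0.4772 0.4777 0.478 ]
[-0.3079 -0.3064 -0.3006 -0.2937 -0.287  -0.2832 -0.2828]
[-0.159  -0.1569 -0.1477 -0.1364 -0.13   -0.1288 -0.1282]
[[360, 214], [343, 221], [344, 239], [351, 239], [361, 230]]
[[220 217 216 217 217 215 213 213 212 209 203 202 200 196 189 183]
 [219 217 218 218 219 217 216 217 218 217 215 216 216 213 213 209]
 [220 218 217 218 218 215 216 218 219 218 218 218 218 216 218 216]
 [220 218 217 219 217 210 207 209 212 215 216 218 218 217 218 217]
 [219 218 217 216 208 197 205 208 197 199 211 216 218 217 218 217]
 [219 218 217 212 193 184 207 212 190 177 192 210 217 217 218 217]
 [219 219 220 213 192 181 206 214 205 182 174 203 217 217 218 217]
 [220 218 222 212 191 181 207 215 210 188 170 190 209 216 218 218]
 [219 218 224 215 194 178 205 215 199 175 167 179 206 216 218 217]
 [219 218 223 219 198 176 202 211 189 166 167 179 207 216 218 216]
 [219 218 220 224 209 186 196 205 185 165 165 188 209 217 218 218]
 [219 217 217 225 220 196 180 180 169 160 164 197 212 215 216 214]
 [219 217 217 221 220 210 193 175 162 165 183
[... 2810 characters left out ...]
[145 146 147 145 144 140 116  95  91  88  90  99 129 167 180 184 181 181
  184 186 190 220 231 234 235 240 246 246 246 245]
 [145 146 148 146 142 128 105  97  95  96  97  99 126 174 192 195 197 198
  199 202 223 239 245 244 245 246 247 246 246 245]
 [146 148 145 143 142 121  97  94  93  96  94  99 127 181 200 216 228 231
  233 233 240 246 246 246 246 247 247 246 245 245]
 [145 145 145 145 142 119  93  78  76  74  73  81 126 203 226 234 240 241
  242 242 243 244 243 244 244 245 246 245 245 245]
 [146 145 145 145 143 120  91  81  81  82  84  85 112 175 196 201 204 207
  209 212 215 219 222 223 226 227 232 234 236 240]]
hole [[0.47930022 0.08265759 0.185     ]] [array([0.47894883, 0.08227338])]
```

```bash
cat >> h.py <<'E'
A=axes(-3.1); TAB=A@np.array([.4722,-.2955,-.1415]); RYAW=4.26
HOLE=np.array([.4791,.0825,.185]); RAILY=Ro.from_euler('z',RYAW,degrees=True).apply([0,1,0])
F=np.array([[0,1,0],[1,0,0],[0,0,-1.]])  # tool = frame @ F : x=fy, y=fx, z=-fz
RT=A@F; RRAIL=Ro.from_euler('z',RYAW,degrees=True).as_matrix()@F
def go(o,p,R,name=""):
    C=Ro.from_euler('xyz',o["ee_rot"]).as_matrix()
    print(name,"shift",np.round(C.T@(np.asarray(p)-o["tool_pos"]),4),"turn",np.round(Ro.from_matrix(C.T@R).as_rotvec(),3))
E
python3 - <<'E'
from bench import *
from h import *
o=get_obs(); z=RT[:,2]; print("tab",TAB,"tcp",TAB+.017*z)
go(o,TAB+.017*z-.09*z,RT,"pre"); go(o,TAB+.017*z,RT,"grasp")
E
```

```text
tab [ 0.45129959 -0.32037456  0.15493278] tcp [ 0.46103612 -0.32090187  0.14100719]
pre shift [-0.2478 -0.0093  0.1528] turn [-0.607  0.006 -0.014]
grasp shift [-0.247   0.042   0.2267] turn [-0.607  0.006 -0.014]
```

Call:
carry_out([
  [-0.05,0,0,-0.14,0,0],
  [-0.1,0,0.02,-0.28,0,0],
  [-0.15,0,0.05,-0.42,0,0],
  [-0.19,-0.005,0.08,-0.56,0.006,-0.014],
  [-0.23,-0.01,0.1,-0.607,0.006,-0.014],
], jaw=0.5)

```text
time: 2.25
tool_pos: [0.4055, -0.2964, 0.2638]
ee_rot: [2.535, -0.005, 1.507]
wrist_force: [1.5, -0.3, -0.0]
width: 0.0576
finger_force: 0.0
```

Run:
```python
from bench import *
from h import *
o=get_obs(); z=RT[:,2]
go(o,TAB+.017*z-.06*z,RT,"pre"); go(o,TAB+.017*z,RT,"grasp");print(o["joint_positions"],o["tool_pos"])
```

```text
pre shift [-0.0216 -0.0234  0.0733] turn [-0.004  0.002 -0.01 ]
grasp shift [-0.0215 -0.0231  0.1333] turn [-0.004  0.002 -0.01 ]
[-1.10693962 -0.37043572  1.78032218  0.52383178  1.42167975 -1.0387021 ] [ 0.40547774 -0.29635739  0.26379719]
```

Call:
carry_out([
  [-0.02,-0.022,0.035,0,0.002,-0.01],
  [-0.0215,-0.023,0.07,-0.004,0.002,-0.01],
  [-0.0215,-0.023,0.073,-0.004,0.002,-0.01],
  [-0.0215,-0.023,0.073,-0.004,0.002,-0.01],
  [-0.0215,-0.023,0.073,-0.004,0.002,-0.01],
], jaw=0.5)

```text
time: 2.75
tool_pos: [0.4314, -0.3184, 0.1979]
ee_rot: [2.529, 0.005, 1.523]
wrist_force: [0.8, -0.2, -0.0]
width: 0.0473
finger_force: 0.0
```

Run:
```python
from bench import *
from h import *
o=get_obs(); z=RT[:,2]
go(o,TAB+.017*z,RT,"grasp")
s=snapshot("wrist");P=cloud(s);H=hsv(s);pickle.dump(s,open("w3.pkl","wb"))
m=((H[...,0]<8)|(H[...,0]>172))&(H[...,1]>150)&(H[...,2]>40)&(P[...,2]>.1)&(P[...,0]<.52)&(P[...,1]>-.4)
Q=(P[m]-TAB)@A;print(len(Q))
for i in range(3):print(np.round(np.percentile(Q[:,i],[1,5,25,50,75,95,99]),4))
cv2.imwrite("pics/w3.png",s["img"][:,:,::-1])
```

```text
grasp shift [-0.0008 -0.0084  0.0636] turn [0.002 0.    0.008]
444
[-0.0042 -0.0034 -0.0017  0.0005  0.0029  0.0044  0.0065]
[-0.0122 -0.0108 -0.0041  0.0042  0.0115  0.0126  0.0216]
[-0.0139 -0.0079  0.0106  0.0117  0.0124  0.0132  0.171 ]
```

View pics/w3.png

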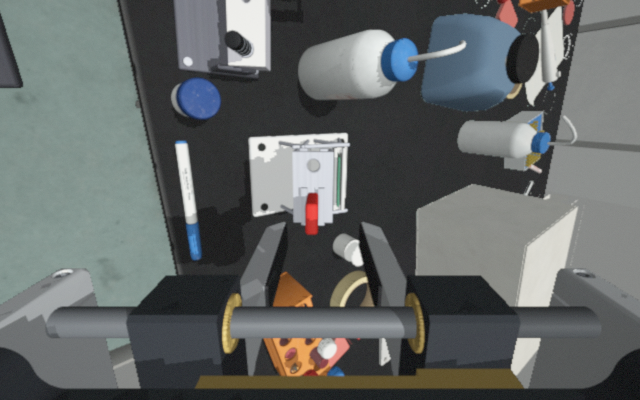

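The red tab is at (312,213), centred between the fingers and in line with them, with the hole at (313,165). Descend and grip.

Call:
carry_out([
  [0,-0.008,0.005,0,0,0.008],
  [-0.001,-0.008,0.03,0.002,0,0.008],
  [-0.001,-0.008,0.05,0.002,0,0.008],
  [-0.001,-0.008,0.064,0.002,0,0.008],
  [-0.001,-0.008,0.064,0.002,0,0.008],
], jaw=0.5)

```text
time: 3.3
tool_pos: [0.4614, -0.3186, 0.1372]
ee_rot: [2.535, -0.004, 1.519]
wrist_force: [0.0, 0.1, -0.3]
width: 0.0472
finger_force: 0.0
```

Run:
```python
from bench import *
from h import *
o=get_obs(); z=RT[:,2]
go(o,TAB+.018*z,RT,"grasp"); print(o["wrist_force"])
```

```text
grasp shift [-0.0024  0.002  -0.0023] turn [-0.004 -0.005 -0.   ]
[ 0.00833182  0.13926547 -0.27663255]
```

Call:
carry_out([
  [-0.002,0.002,-0.001,-0.004,-0.005,0],
  [-0.002,0.002,-0.001,-0.004,-0.005,0],
  [-0.002,0.002,-0.001,-0.004,-0.005,0],
  [-0.002,0.002,-0.001,-0.004,-0.005,0],
  [-0.002,0.002,-0.001,-0.004,-0.005,0],
], jaw=0)

```text
time: 3.8
tool_pos: [0.4623, -0.3222, 0.1412]
ee_rot: [2.529, 0.003, 1.514]
wrist_force: [-1.3, -0.8, -0.8]
width: 0.0102
finger_force: 0.3
```

Call:
carry_out([
  [0,0,0,0,0,0],
  [0,0,0,0,0,0],
  [0,0,-0.005,0,0,0],
  [0,0,-0.01,0,0,0],
  [0,0,-0.02,0,0,0],
], jaw=0)

```text
time: 4.3
tool_pos: [0.4505, -0.3205, 0.1564]
ee_rot: [2.53, 0.0, 1.515]
wrist_force: [-0.5, -0.1, -2.3]
width: 0.0097
finger_force: 30.0
```

Call:
carry_out([
  [0,0,-0.015,0,0,0],
  [0,0,-0.03,0,0,0],
  [0,0,-0.045,0,0,0],
  [0,0,-0.06,0,0,0],
  [0,0,-0.075,0,0,0],
])

```text
time: 4.8
tool_pos: [0.4073, -0.3186, 0.2195]
ee_rot: [2.529, 0.003, 1.515]
wrist_force: [0.3, -0.1, -1.8]
width: 0.0097
finger_force: 30.0
```

Run:
```python
from bench import *
from h import *
o=get_obs(); print(o["wrist_force"],o["joint_positions"])
# remember hanger in tool: tab centre approx at tool (dx,0,dz)
s=snapshot("wrist");P=cloud(s);H=hsv(s);pickle.dump(s,open("w4.pkl","wb"))
o=get_obs();C=Ro.from_euler('xyz',o["ee_rot"]).as_matrix()
T=(P-o["tool_pos"])@C
m=((H[...,0]<8)|(H[...,0]>172))&(H[...,1]>150)&(H[...,2]>40)&(np.linalg.norm(T,axis=2)<.08)
for i in range(3):print("red",m.sum(),np.round(np.percentile(T[m][:,i],[1,5,50,95,99]),4))
m=(H[...,1]<60)&(T[...,0]>0.005)&(T[...,0]<.08)&(abs(T[...,1])<.03)&(T[...,2]<.03)&(T[...,2]>-.02)
for i in range(3):print("plate",m.sum(),np.round(np.percentile(T[m][:,i],[1,5,50,95,99]),4))
GAP=HOLE-.1275*RAILY
print("gap",GAP)
go(o,GAP+[0,0,.08],RRAIL,"~above gap (tcp)")
c=s["img"][150:300,240:400,::-1];cv2.imwrite("pics/w4.png",cv2.resize(c,None,fx=4,fy=4,interpolation=cv2.INTER_CUBIC))
```

```text
[ 0.29189807 -0.11117044 -1.83761543] [-1.13313285 -0.31638846  1.83203047  0.54618327  1.33962076 -1.12755472]
red 1034 [-0.01   -0.008   0.0079  0.0147  0.0151]
red 1034 [-0.0053 -0.0047 -0.0001  0.0045  0.0049]
red 1034 [-0.041  -0.0282 -0.0266 -0.0039  0.0015]
plate 3532 [0.0079 0.0111 0.0271 0.049  0.0498]
plate 3532 [-0.0177 -0.0164 -0.0008  0.0154  0.0166]
plate 3532 [-0.0186 -0.0132  0.0084  0.01    0.024 ]
gap [ 0.48857102 -0.04464775  0.185     ]
~above gap (tcp) shift [0.2789 0.0793 0.0015] turn [ 0.614  0.047 -0.125]
```

View pics/w4.png

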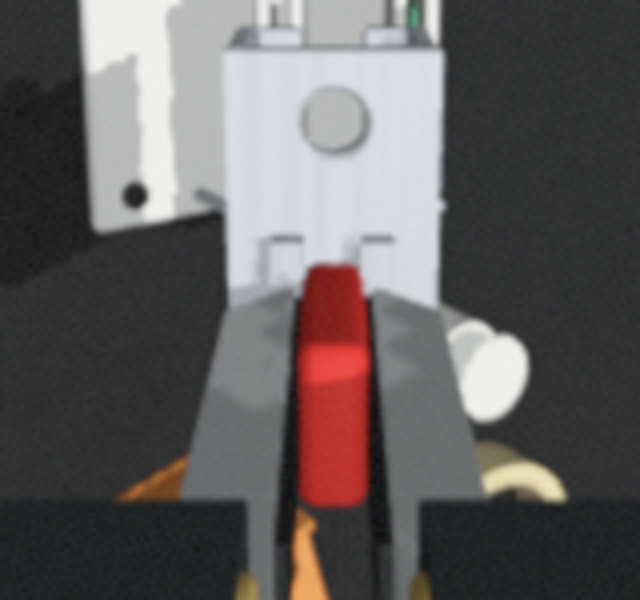

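The hanger hangs straight in the grip, with the tab centred at (335,430) in the crop and the hole at (335,120). Its origin in tool coordinates is about (17.8, -0.3, 13.7) mm. Next I raise it and turn it upright.

Call:
carry_out([
  [0,0.02,-0.03,0,0,0],
  [0,0.04,-0.06,0.14,0,0],
  [0,0.06,-0.09,0.28,0.01,-0.03],
  [0,0.08,-0.12,0.42,0.03,-0.08],
  [0,0.08,-0.125,0.56,0.04,-0.12],
])

```text
time: 5.35
tool_pos: [0.4027, -0.319, 0.3743]
ee_rot: [3.086, 0.013, 1.64]
wrist_force: [-0.6, -0.7, -2.8]
width: 0.0099
finger_force: 30.0
```

```bash
cat >> h.py <<'E'
GAP=HOLE-.1275*RAILY
HO=np.array([.0178,-.0003,.0137])
def tcp_h(p): return np.asarray(p)-RRAIL@HO
E
python3 - <<'E'
from bench import *
from h import *
o=get_obs();go(o,tcp_h(GAP+[0,0,.145]),RRAIL,"above");print(o["joint_positions"],tcp_h(GAP))
E
```

```text
above shift [0.2503 0.1035 0.0332] turn [ 0.056  0.013 -0.004]
[-0.80410629 -0.00405194  1.13286489  0.03737829  1.96664247 -0.85889103] [ 0.49019242 -0.06237629  0.1987    ]
```

Call:
carry_out([
  [0.05,0.02,0,0.056,0.013,0],
  [0.095,0.04,0,0.056,0.013,0],
  [0.14,0.06,0,0.056,0.013,-0.004],
  [0.185,0.08,0,0.056,0.013,-0.004],
  [0.23,0.1,0,0.056,0.013,-0.004],
])

```text
time: 5.85
tool_pos: [0.4858, -0.0802, 0.3714]
ee_rot: [-3.139, -0.01, 1.644]
wrist_force: [0.3, 0.9, -2.2]
width: 0.0099
finger_force: 30.0
```

Call:
carry_out([
  [0.02,0.003,0,0,0,0],
  [0.02,0.003,0,0,0,0],
  [0.02,0.003,0,0,0,0],
  [0.02,0.003,0.01,0,0,0],
  [0.02,0.003,0.02,0,0,0],
])

```text
time: 6.35
tool_pos: [0.4865, -0.0634, 0.3506]
ee_rot: [-3.138, -0.009, 1.642]
wrist_force: [-0.2, -0.2, -1.7]
width: 0.01
finger_force: 30.0
```

```bash
cat > chk.py <<'E'
from bench import *
from h import *
o=get_obs();go(o,tcp_h(GAP+[0,0,.03]),RRAIL,"30 above")
s=snapshot("wrist");P=cloud(s);H=hsv(s);pickle.dump(s,open("w5.pkl","wb"))
C=Ro.from_euler('xyz',o["ee_rot"]).as_matrix()
# rail web/head edges now, in rail coordinates relative to HOLE
B=RRAIL@F; z=P[...,2]
m=(abs(z-.186)<.006)&(H[...,1]<70); Q=(P-HOLE)@B
for y in np.arange(-.2,.12,.02):
    k=m&(abs(Q[...,1]-y)<.004)&(abs(Q[...,0])<.02)
    if k.sum()>6: print(round(y,3),k.sum(),np.round(np.percentile(Q[k][:,0],[3,50,97]),4),np.round(np.median(Q[k][:,2]),4))
T=(P-o["tool_pos"])@C
m=(H[...,1]<60)&(T[...,0]>0.02)&(T[...,0]<.07)&(abs(T[...,1])<.03)&(abs(T[...,2]-.009)<.005)
for i in range(3):print("plate",m.sum(),np.round(np.percentile(T[m][:,i],[1,5,50,95,99]),4))
cv2.imwrite("pics/w5.png",s["img"][:,:,::-1])
E
python3 chk.py
```

```text
30 above shift [-0.0004  0.0043  0.1219] turn [-0.004 -0.009 -0.004]
-0.14 30 [-0.003  -0.0006  0.0018] 0.0009
-0.12 28 [-0.0029 -0.0006  0.0018] 0.0007
-0.1 35 [-0.0029 -0.0005  0.0018] 0.0008
-0.08 63 [-0.0062  0.0006  0.0053] 0.001
-0.06 148 [-0.0106 -0.0005  0.0107] 0.0009
-0.04 159 [-0.0104 -0.0005  0.0106] 0.0011
-0.02 154 [-0.0102  0.0001  0.0104] 0.0011
-0.0 109 [-0.0111 -0.0037  0.0102] 0.001
0.02 181 [-0.0109 -0.0004  0.0101] 0.0011
0.04 184 [-0.0107 -0.0004  0.0099] 0.0011
plate 2165 [0.0202 0.0215 0.0341 0.048  0.0484]
plate 2165 [-0.0165 -0.0152  0.0003  0.0165  0.0178]
plate 2165 [0.0046 0.005  0.006  0.0075 0.0108]
```

View pics/w5.png

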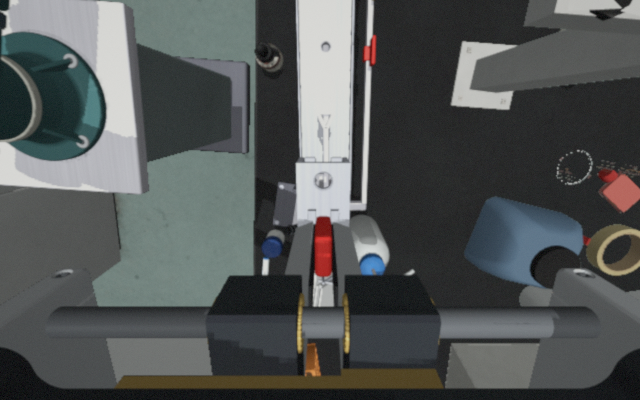

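The hanger's plate is now over the web with its hole at (322,181). The rail hole is at (325,46), and the red flag at (370,50) is straight beside it. Rail lateral error is about 0.5 mm. I'll check the hanger's tilt in the grip.

Run:
```python
from bench import *
from h import *
o=get_obs();s=pickle.load(open("w5.pkl","rb"))
C=Ro.from_euler('xyz',o["ee_rot"]).as_matrix();P=cloud(s);H=hsv(s);T=(P-o["tool_pos"])@C
m=(H[...,1]<60)&(T[...,0]>0.015)&(T[...,0]<.055)&(abs(T[...,1])<.014)&(T[...,2]>0)&(T[...,2]<.016)
q=T[m]; k=np.hypot(q[:,0]-.0378,q[:,1])>.008; q=q[k]
c=np.linalg.lstsq(np.c_[q[:,:2],np.ones(len(q))],q[:,2],rcond=None)[0];print("z=ax+by+c",c,"z at x=.0178",c@[.0178,0,1],"at .0498",c@[.0498,0,1],len(q), np.std(q@[-c[0],-c[1],1]))
```

```text
z=ax+by+c [ 0.03535043 -0.00633891  0.00258535] z at x=.0178 0.003214586643487354 at .0498 0.00434580032876538 1693 0.0010450061721390387
```

Run:
```python
from bench import *
from h import *
o=get_obs();print(o["tool_pos"],o["ee_rot"],o["qvel"].round(3))
s=snapshot("wrist");o=get_obs();print(o["tool_pos"],o["ee_rot"])
cam=-s["R"].T@s["t"];C=Ro.from_euler('xyz',o["ee_rot"]).as_matrix();print("cam in tool",(cam-o["tool_pos"])@C)
s4=pickle.load(open("w4.pkl","rb"));s1=pickle.load(open("w1.pkl","rb"))
P=cloud(s);H=hsv(s);T=(P-o["tool_pos"])@C
m=(H[...,1]<60)&(T[...,0]>0.022)&(T[...,0]<.046)&(abs(T[...,1])<.014)
q=T[m&(abs(T[...,2])<.03)];k=np.hypot(q[:,0]-.0378,q[:,1])>.008;q=q[k]
for i in range(5):
    c=np.linalg.lstsq(np.c_[q[:,:2],np.ones(len(q))],q[:,2],rcond=None)[0];r=q[:,2]-np.c_[q[:,:2],np.ones(len(q))]@c;q=q[abs(r)<.003]
print(c,len(q),c@[.0178,0,1],c@[.0498,0,1])
m=((H[...,0]<8)|(H[...,0]>172))&(H[...,1]>150)&(H[...,2]>40)&(np.linalg.norm(T,axis=2)<.06)
for i in range(3):print("red",m.sum(),np.round(np.percentile(T[m][:,i],[1,5,50,95,99]),4))
```

```text
[ 0.48579734 -0.06308204  0.34819558] [-3.13364895 -0.01069315  1.64167903] [ 0.001  0.017 -0.01   0.001  0.035 -0.001]
[ 0.48568823 -0.06295794  0.34869732] [-3.13335391 -0.01079952  1.64183458]
cam in tool [ 0.08143274  0.00089243 -0.17986548]
[ 0.00241058 -0.00027401  0.00636545] 1065 0.006408357061424374 0.00648549564454198
red 1003 [-0.011  -0.0091  0.0065  0.0133  0.0135]
red 1003 [-0.0041 -0.0035  0.0011  0.0057  0.0061]
red 1003 [-0.0417 -0.0304 -0.0289 -0.0073 -0.0015]
```

Readings differ by 1–2 mm, so I'll work with the hanger relative to the rail within one picture.

```bash
cat > rel.py <<'E'
from bench import *
from h import *
def rel(show=True):
    s=snapshot("wrist");P=cloud(s);H=hsv(s);B=RRAIL@F;Q=(P-HOLE)@B;o=get_obs()
    r=((H[...,0]<8)|(H[...,0]>172))&(H[...,1]>150)&(H[...,2]>40)
    t=(o["tool_pos"]-HOLE)@B
    m=r&(np.linalg.norm(Q-t,axis=2)<.07); q=Q[m]
    lo,hi=np.percentile(q,[2,98],axis=0)
    zt=np.median(q[q[:,1]<hi[1]-.008][:,2])  # tab top face (z=41)
    g=(H[...,1]<60)&(Q[...,1]>hi[1]+.008)&(Q[...,1]<hi[1]+.05)&(abs(Q[...,2]-(zt-.036))<.004)&(abs(Q[...,0]-(lo[0]+hi[0])/2)<.025)
    p=Q[g]; l2,h2=np.percentile(p,[1.5,98.5],axis=0)
    e=[(np.percentile(k[:,0],2)+np.percentile(k[:,0],98))/2 for y in np.arange(.012,.036,.004) for k in [p[abs(p[:,1]-hi[1]-y)<.002]] if len(k)>5]
    w=(abs(Q[...,2]-.001)<.004)&(H[...,1]<70)&(abs(Q[...,0])<.014)&(Q[...,1]>h2[1]+.01)&(Q[...,1]<.05)
    wx=[(np.percentile(k,3)+np.percentile(k,97))/2 for y in np.arange(-.14,.05,.01) for k in [Q[w&(abs(Q[...,1]-y)<.004)][:,0]] if len(k)>15]
    print("hanger origin rel HOLE: x tab %.4f plate"%((lo[0]+hi[0])/2),np.round(e,4),"y(tab) %.4f y(plate end) %.4f"%(hi[1]+.003,h2[1]-.032),"z plate %.4f z tab %.4f"%(np.median(p[:,2])-.005,zt-.041))
    print("rail x",np.round(wx,4),"rail z",np.round(np.median(Q[w][:,2]),4))
    print("tcp-HOLE rail",np.round(t,4),"rot",np.round(Ro.from_matrix(Ro.from_euler('xyz',o["ee_rot"]).as_matrix().T@RRAIL).as_rotvec(),3),"F",o["wrist_force"].round(1),"t",round(float(o["time"]),2))
    return s
if __name__=="__main__":
    import sys
    s=rel()
    if len(sys.argv)>1: cv2.imwrite("pics/%s.png"%sys.argv[1],s["img"][:,:,::-1])
E
python3 rel.py
```

```text
hanger origin rel HOLE: x tab -0.0032 plate [-0.0036 -0.0036 -0.0033 -0.0035 -0.0035 -0.0035] y(tab) -0.1291 y(plate end) -0.1292 z plate 0.1531 z tab 0.1526
rail x [ 0.0001 -0.0003 -0.0004 -0.0004 -0.0004 -0.0004 -0.0004 -0.0004 -0.0004
  0.0001  0.0001 -0.0004 -0.0004] rail z 0.001
tcp-HOLE rail [-0.004  -0.1455  0.1646] rot [-0.007 -0.01  -0.003] F [ 0.2 -0.3 -2.7] t 6.5
```

Call:
carry_out([
  [0.0015,0.003,0,-0.007,-0.01,-0.003],
  [0.0015,0.003,0.03,-0.007,-0.01,-0.003],
  [0.0015,0.003,0.06,-0.007,-0.01,-0.003],
  [0.0015,0.003,0.09,-0.007,-0.01,-0.003],
  [0.0015,0.003,0.115,-0.007,-0.01,-0.003],
])

```text
time: 7.0
tool_pos: [0.4888, -0.0593, 0.2351]
ee_rot: [3.139, 0.001, 1.647]
wrist_force: [0.3, -0.1, -2.2]
width: 0.0095
finger_force: 30.0
```

Call:
carry_out([
  [0,0,0,0,0,0],
  [0,0,0,0,0,0],
  [0,0,0,0,0,0],
  [0,0,0,0,0,0],
  [0,0,0,0,0,0],
])

```text
time: 7.5
tool_pos: [0.4895, -0.0596, 0.2379]
ee_rot: [3.136, 0.001, 1.647]
wrist_force: [-0.8, 0.3, -2.1]
width: 0.0101
finger_force: 30.0
```

```bash
python3 rel.py
```

```text
hanger origin rel HOLE: x tab 0.0005 plate [0.0006 0.0004 0.0008 0.0005 0.0005 0.0005] y(tab) -0.1257 y(plate end) -0.1261 z plate 0.0419 z tab 0.0418
rail x [-0.     -0.0001  0.0003 -0.0001 -0.0001 -0.0001 -0.0002 -0.0001 -0.0002
 -0.0002] rail z 0.001
tcp-HOLE rail [-0.0003 -0.1424  0.0526] rot [0.005 0.001 0.002] F [ 0.  -1.1 -1.6] t 7.55
```

Call:
carry_out([
  [-0.0015,-0.0006,0.008,0,0,0],
  [-0.0015,-0.0006,0.016,0,0,0],
  [-0.0015,-0.0006,0.024,0,0,0],
  [-0.0015,-0.0006,0.032,0,0,0],
  [-0.0015,-0.0006,0.037,0,0,0],
])

```text
time: 8.05
tool_pos: [0.4879, -0.0608, 0.1978]
ee_rot: [3.141, -0.0, 1.647]
wrist_force: [-0.2, -0.1, -1.7]
width: 0.0098
finger_force: 30.0
```

```bash
python3 rel.py
```

```text
hanger origin rel HOLE: x tab -0.0011 plate [-0.0012 -0.0012 -0.0012 -0.0012 -0.0012 -0.0013] y(tab) -0.1270 y(plate end) -0.1272 z plate 0.0018 z tab 0.0017
rail x [-0.     -0.     -0.     -0.0001 -0.0001  0.0001 -0.0002 -0.0002 -0.0001] rail z 0.001
tcp-HOLE rail [-0.0021 -0.1435  0.0123] rot [-0.    -0.     0.002] F [-0.8  0.5 -2.9] t 8.1
```

Call:
carry_out([
  [0,0.0011,0,0,0,0.002],
  [0.01,0.0011,0,0,0,0.002],
  [0.02,0.0011,0,0,0,0.002],
  [0.03,0.0011,0,0,0,0.002],
  [0.035,0.0011,0,0,0,0.002],
])

```text
time: 8.6
tool_pos: [0.4869, -0.0245, 0.1998]
ee_rot: [3.138, 0.0, 1.646]
wrist_force: [-0.3, 0.0, -2.0]
width: 0.0096
finger_force: 30.0
```

```bash
python3 rel.py
```

```text
hanger origin rel HOLE: x tab 0.0005 plate [0.0005 0.0004 0.0007 0.0005 0.0005 0.0005] y(tab) -0.0907 y(plate end) -0.0911 z plate 0.0037 z tab 0.0037
rail x [-0.0001 -0.0001  0.0001  0.0001 -0.0002 -0.0002  0.0001 -0.0002 -0.0002] rail z 0.0011
tcp-HOLE rail [-0.0002 -0.1069  0.0147] rot [ 0.004 -0.     0.002] F [ 0.4  0.4 -1.9] t 8.65
```

Call:
carry_out([
  [0.005,-0.0005,0.0014,0.002,0,0.002],
  [0.015,-0.0005,0.0014,0.002,0,0.002],
  [0.025,-0.0005,0.0014,0.002,0,0.002],
  [0.035,-0.0005,0.0014,0.002,0,0.002],
  [0.04,-0.0005,0.0014,0.002,0,0.002],
])

```text
time: 9.15
tool_pos: [0.4833, 0.0151, 0.198]
ee_rot: [3.141, 0.0, 1.644]
wrist_force: [0.3, 1.4, -3.0]
width: 0.0099
finger_force: 30.0
```

```bash
python3 rel.py
```

```text
hanger origin rel HOLE: x tab 0.0000 plate [-0.0001 -0.     -0.     -0.0002 -0.     -0.0001] y(tab) -0.0510 y(plate end) -0.0513 z plate 0.0020 z tab 0.0019
rail x [-0.      0.     -0.0003 -0.      0.     -0.0002] rail z 0.0011
tcp-HOLE rail [-0.0007 -0.0672  0.013 ] rot [ 0.001 -0.    -0.001] F [ 0.1 -0.1 -1.9] t 9.2
```

```bash
cat > holes.py <<'E'
from bench import *
from h import *
def holes(s,zr=.001,zp=.007,name=None):
    B=RRAIL@F;g=cv2.cvtColor(s["img"],cv2.COLOR_RGB2GRAY);y=np.arange(-.08,.02,.0002);x=np.arange(-.02,.02,.0002)
    out=[]
    for z in (zr,zp):
        Y,X=np.meshgrid(y[::-1],x,indexing='ij')
        W=HOLE+np.stack([X,Y,np.full_like(X,z)],-1)@B.T
        uv=proj(s,W.reshape(-1,3)).astype(np.float32).reshape(X.shape+(2,))
        out.append(cv2.remap(g,uv[...,0],uv[...,1],cv2.INTER_CUBIC))
    return out  # row r: y=.0198-.0002 r ; col c: x=-.02+.0002c
if __name__=="__main__":
    s=snapshot("wrist"); r,p=holes(s)
    cv2.imwrite("pics/holes.png",cv2.resize(np.hstack([r,p]),None,fx=1.15,fy=1.15))
E
python3 holes.py
```

```text
(no output)
```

View pics/holes.png

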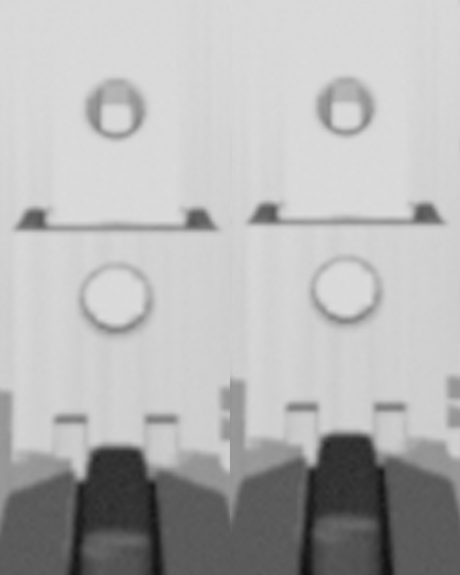

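Rectified view: the rail hole is at (115,108) on the rail plane, y=+0.9 mm, and the hanger hole at (345,290) on the plate plane, y=-30.5 mm. That leaves 31.4 mm to slide.

Call:
carry_out([
  [0.01,0,0,0,0,0],
  [0.02,0,0,0,0,0],
  [0.03,0,0,0,0,0],
  [0.0314,0,0,0,0,0],
  [0.0314,0,0.001,0,0,0],
])

```text
time: 9.75
tool_pos: [0.4813, 0.0456, 0.1971]
ee_rot: [3.14, 0.001, 1.644]
wrist_force: [-0.6, -0.1, -0.4]
width: 0.0099
finger_force: 30.0
```

Call:
carry_out([
  [0,0,0.0005,0,0,0],
  [0,0,0.0005,0,0,0],
  [0,0,0.0005,0,0,0],
  [0,0,0.0005,0,0,0],
  [0,0,0.0005,0,0,0],
])

```text
time: 10.25
tool_pos: [0.4813, 0.0455, 0.197]
ee_rot: [3.14, -0.0, 1.643]
wrist_force: [-0.9, 2.8, 3.2]
width: 0.0101
finger_force: 30.0
```

```bash
python3 rel.py; sed -i 's/pics\/holes.png/pics\/holes2.png/' holes.py; python3 holes.py
python3 - <<'E'
import cv2,numpy as np
g=cv2.resize(cv2.imread("pics/holes2.png",0),None,fx=1/1.15,fy=1/1.15)[:, 200:]
print(g[60:135:3,70:132:4])
E
```

```text
hanger origin rel HOLE: x tab 0.0247 plate [0.0086 0.0085 0.0051 0.0053 0.0049 0.0056] y(tab) -0.0015 y(plate end) 0.0118 z plate -0.0000 z tab 0.0004
rail x [] rail z nan
tcp-HOLE rail [-0.0005 -0.0371  0.012 ] rot [ 0.002 -0.    -0.002] F [-0.4  2.1  3.4] t 10.3
[[209 211 213 211 209 208 207 210 212 210 210 211 211 208 208 210]
 [209 210 213 213 209 208 207 211 213 210 211 211 210 209 208 210]
 [208 210 213 213 210 209 208 211 212 211 212 211 210 208 209 210]
 [209 210 212 211 210 204 200 198 198 200 202 208 209 208 208 209]
 [208 211 212 209 204 191 186 180 180 182 182 194 203 207 207 209]
 [208 210 211 203 187 183 190 184 183 184 179 173 184 199 207 210]
 [208 209 206 187 164 190 209 208 208 208 199 162 162 180 201 210]
 [208 208 193 172 154 195 215 217 217 217 206 159 149 162 187 206]
 [208 202 176 166 168 197 217 217 216 217 206 159 140 144 169 199]
 [208 191 154 147 155 197 216 218 218 218 206 158 134 124 158 192]
 [204 175 133 126 134 193 217 215 216 216 207 154 123 122 156 181]
 [198 168 137 119 122 176 201 201 201 202 187 138 114 127 155 176]
 [193 167 148 121 116 145 165 1
[... 160 characters left out ...]
 180 164]
 [190 159 187 192 158 127 117 117 116 118 124 150 192 208 178 164]
 [194 164 173 204 194 163 142 132 132 136 152 183 209 210 170 168]
 [198 172 161 201 210 204 189 167 166 175 197 209 215 202 160 170]
 [199 179 155 182 208 215 211 205 204 205 213 217 214 186 157 178]
 [203 192 167 163 186 208 215 216 216 216 215 211 193 162 165 188]
 [206 200 181 160 152 176 201 214 216 215 201 185 158 156 177 196]
 [207 206 192 175 154 140 159 176 179 178 157 146 152 170 189 204]
 [207 207 202 192 173 154 147 140 140 145 138 152 170 185 199 207]
 [207 207 207 202 192 180 165 155 155 159 162 178 190 197 204 208]
 [206 207 209 207 202 194 187 185 186 186 190 195 201 205 205 207]]
  return _methods._mean(a, axis=axis, dtype=dtype,
  ret = ret.dtype.type(ret / rcount)
```

View image.

View pics/holes2.png

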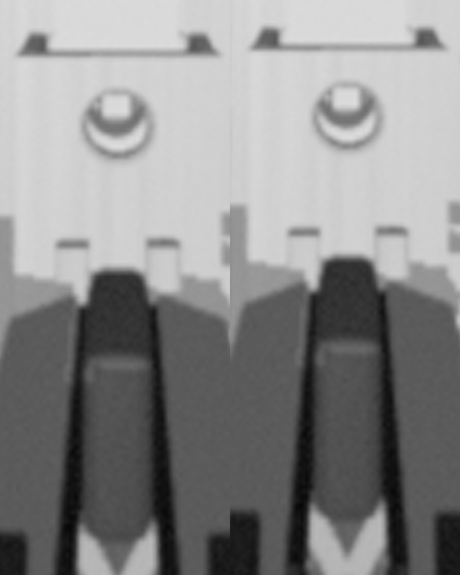

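The hanger hole shows the rail hole within it, with a bright crescent of rail at its lower edge (118,145). The hanger is about 1.5 mm short, so I nudge it and check again.

Call:
carry_out([
  [0,0,-0.001,0,0,0],
  [0.001,0,-0.001,0,0,0],
  [0.0016,0,-0.001,0,0,0],
  [0.0016,0,-0.001,0,0,0],
  [0.0016,0,-0.0003,0,0,0],
])

```text
time: 10.85
tool_pos: [0.4812, 0.0464, 0.1971]
ee_rot: [3.14, 0.002, 1.642]
wrist_force: [-0.5, -2.3, 3.7]
width: 0.0097
finger_force: 30.0
```

```bash
sed -i 's/pics\/holes2.png/pics\/holes3.png/' holes.py; python3 holes.py
python3 - <<'E'
from bench import *
import cv2,numpy as np
g=cv2.resize(cv2.imread("pics/holes3.png",0),None,fx=1/1.15,fy=1/1.15)
for n,o in(("rail",0),("plate",200)):print(n,g[20:140:2,o+96:o+106].mean(1).round().astype(int).tolist())
o=get_obs();print(o["wrist_force"],o["tool_pos"])
E
```

```text
rail [216, 217, 217, 217, 217, 217, 217, 218, 212, 192, 164, 147, 163, 194, 206, 212, 211, 211, 210, 211, 211, 210, 210, 210, 211, 205, 194, 181, 174, 174, 184, 201, 212, 216, 218, 217, 217, 217, 215, 207, 191, 172, 152, 137, 124, 120, 117, 122, 129, 158, 191, 211, 208, 188, 160, 140, 145, 168, 185, 195]
plate [217, 217, 217, 217, 216, 216, 201, 175, 150, 154, 187, 205, 211, 211, 211, 210, 211, 211, 210, 210, 210, 210, 204, 192, 179, 174, 176, 189, 205, 214, 217, 217, 217, 217, 218, 211, 199, 180, 159, 141, 126, 120, 117, 121, 127, 153, 188, 210, 208, 188, 158, 140, 147, 172, 186, 196, 202, 206, 208, 208]
[-0.28297303 -1.90855166  1.97037885] [0.4812209  0.04640645 0.19709166]
```

Call:
carry_out([
  [0,0,-0.0012,0,0,0],
  [0.0007,0,-0.0012,0,0,0],
  [0.0007,0,-0.0012,0,0,0],
  [0.0007,0,-0.0007,0,0,0],
  [0.0007,0,-0.0004,0,0,0],
])

```text
time: 11.4
tool_pos: [0.4808, 0.0478, 0.1971]
ee_rot: [3.141, 0.0, 1.643]
wrist_force: [-0.4, -0.2, -0.1]
width: 0.0101
finger_force: 30.0
```

Call:
carry_out([
  [0,0,0,0,0,0],
  [0,0,0,0,0,0],
  [0,0,0,0,0,0],
  [0,0,0,0,0,0],
  [0,0,0,0,0,0],
], jaw=0.3)

```text
time: 11.9
tool_pos: [0.4812, 0.0475, 0.1973]
ee_rot: [3.14, 0.001, 1.643]
wrist_force: [1.2, -1.0, -0.1]
width: 0.0282
finger_force: 0.0
```

```bash
sed -i 's/pics\/holes3.png/pics\/holes4.png/' holes.py; python3 holes.py
python3 - <<'E'
from bench import *
import cv2,numpy as np
g=cv2.resize(cv2.imread("pics/holes4.png",0),None,fx=1/1.15,fy=1/1.15)
for n,o in(("rail",0),("plate",200)):print(n,g[20:140:2,o+96:o+106].mean(1).round().astype(int).tolist())
print(g[92:96,200+50:200+150:2].mean(0).round())
o=get_obs();print(o["wrist_force"],o["tool_pos"],o["width"])
E
```

```text
rail [217, 217, 217, 217, 217, 214, 192, 171, 171, 184, 200, 208, 211, 211, 211, 211, 210, 210, 210, 211, 211, 208, 197, 176, 165, 171, 188, 207, 214, 217, 218, 218, 218, 217, 217, 217, 217, 215, 207, 195, 184, 167, 150, 132, 121, 117, 118, 121, 124, 125, 119, 119, 138, 163, 176, 190, 199, 205, 206, 208]
plate [217, 217, 218, 204, 178, 169, 179, 195, 208, 210, 212, 211, 211, 211, 210, 210, 211, 210, 208, 195, 174, 165, 174, 193, 210, 215, 218, 218, 218, 218, 217, 217, 217, 217, 211, 200, 188, 173, 155, 136, 123, 117, 118, 120, 123, 125, 119, 120, 139, 164, 178, 192, 200, 206, 207, 208, 209, 209, 209, 209]
[213. 212. 211. 211. 210. 210. 210. 207. 203. 192. 179. 158. 139. 134.
 130. 125. 118. 114. 116. 130. 148. 161. 169. 171. 174. 177. 179. 181.
 182. 184. 174. 157. 136. 121. 116. 118. 126. 132. 145. 161. 178. 192.
 202. 208. 209. 209. 208. 208. 209. 210.]
[-0.15908606 -0.09196555 -0.31056734] [0.4811117  0.04749389 0.19722276] 0.028141560965855385
```

Call:
carry_out([
  [0,0,-0.01,0,0,0],
  [0,0,-0.03,0,0,0],
  [0,0,-0.06,0,0,0],
  [-0.02,0,-0.09,0,0,0],
  [-0.04,0,-0.1,0,0,0],
], jaw=0.5)

```text
time: 12.45
tool_pos: [0.485, 0.0075, 0.302]
ee_rot: [3.133, 0.002, 1.644]
wrist_force: [0.3, 0.3, 0.8]
width: 0.0471
finger_force: 0.0
```

Run:
```python
from bench import *
from h import *
from holes import holes
s=snapshot("wrist");pickle.dump(s,open("w6.pkl","wb"));r,p=holes(s,.001,.006)
P=cloud(s);Q=(P-HOLE)@(RRAIL@F)
m=(abs(Q[...,0])<.012)&(Q[...,1]>-.01)&(Q[...,1]<.01)&(abs(Q[...,2]-.006)<.006);q=Q[m];k=np.hypot(q[:,0],q[:,1]-.002)>.007;q=q[k]
print("plate",np.linalg.lstsq(np.c_[q[:,:2],np.ones(len(q))],q[:,2],rcond=None)[0])
print("rail",r[20:140:2,96:106].mean(1).round().astype(int).tolist());print("plate",p[20:140:2,96:106].mean(1).round().astype(int).tolist())
print(get_obs()["tool_pos"])
H=hsv(s);g=cv2.resize(np.hstack([r,p]),None,fx=.9,fy=.9)
im=s["img"].copy();im[:g.shape[0],-g.shape[1]:]=g[...,None];cv2.imwrite("pics/w6.png",im[:,:,::-1])
```

```text
plate [-0.00353221 -0.01176952  0.00603131]
rail [217, 217, 217, 217, 217, 217, 217, 217, 217, 217, 217, 217, 217, 217, 218, 218, 217, 216, 216, 215, 213, 210, 206, 203, 200, 197, 196, 192, 190, 186, 184, 182, 179, 177, 175, 174, 176, 179, 184, 188, 191, 194, 196, 199, 203, 206, 208, 208, 207, 208, 207, 207, 206, 206, 207, 207, 207, 207, 206, 204]
plate [217, 217, 217, 217, 217, 217, 217, 217, 217, 217, 217, 217, 217, 217, 217, 218, 217, 217, 216, 215, 213, 210, 207, 203, 200, 197, 195, 192, 189, 186, 184, 182, 178, 177, 175, 174, 176, 180, 186, 189, 192, 195, 197, 201, 204, 207, 208, 207, 207, 208, 207, 206, 206, 207, 207, 207, 207, 206, 205, 204]
[0.48543529 0.00451783 0.30228399]Traceback (most recent call last):
  File "<stdin>", line 11, in <module>
ValueError: could not broadcast input array from shape (450,360,1) into shape (400,360,3)
```

I've now viewed 12 pictures, two over the limit of 10, so from here on I'll measure numerically only. The plate lies flat on the rail and the holes are about 1 mm apart, within play. Next is the pin.

```bash
cat >> h.py <<'E'
B5=axes(-5.4); RP=B5@F
def pin(s,c=np.array([.435,-.182,.075])):
    P=cloud(s);H=hsv(s)
    d=(H[...,2]<75)&(np.linalg.norm(P-c,axis=2)<.04)&(P[...,2]>.045)
    n,l,st,_=cv2.connectedComponentsWithStats(d.astype(np.uint8)); d=l==1+np.argmax(st[1:,4])
    Q=P[d]@B5; return Q
E
python3 - <<'E'
from bench import *
from h import *
for f in("w1","w2","w3","w6"):
    try:
        Q=pin(pickle.load(open(f+".pkl","rb")));print(f,len(Q));print(np.round(np.percentile(Q,[1,5,50,95,99],axis=0).T,4).tolist())
    except Exception as e: print(f,e)
Q=pin(pickle.load(open("w1.pkl","rb")))
ax=np.array([.4085,-.1525,-.1905-.037+.024])  # placeholder
E
```

```text
w1 127
[[0.4054, 0.4062, 0.4141, 0.4166, 0.4172], [-0.1459, -0.1459, -0.1406, -0.1352, -0.1343], [-0.2199, -0.2171, -0.1952, -0.1924, -0.192]]
w2 127
[[0.4024, 0.4047, 0.4138, 0.417, 0.4177], [-0.1455, -0.1439, -0.1371, -0.1323, -0.1319], [-0.2229, -0.2205, -0.2, -0.1922, -0.1918]]
w3 323
[[0.4023, 0.4039, 0.4111, 0.4162, 0.4168], [-0.1467, -0.1463, -0.1414, -0.1354, -0.1346], [-0.2182, -0.2154, -0.1939, -0.1923, -0.1916]]
w6 136
[[0.4055, 0.408, 0.4146, 0.4171, 0.4178], [-0.1449, -0.1428, -0.1357, -0.1322, -0.1317], [-0.2232, -0.2209, -0.2037, -0.1925, -0.192]]
```

```bash
cat >> h.py <<'E'
PINO=B5@np.array([.4095,-.1403,-.192-.037])  # pin origin
def tcp_p(g=.026,back=0.): return PINO+B5[:,2]*(g-.019+back)
E
python3 - <<'E'
from bench import *
from h import *
o=get_obs();print(PINO,tcp_p(),tcp_p(back=.08));go(o,tcp_p(back=.09),RP,"pre")
E
```

```text
[ 0.45151673 -0.18360633  0.04729373] [ 0.44751952 -0.18322848  0.0530278 ] [ 0.40183704 -0.17891022  0.11855996]
pre shift [-0.1754 -0.1034  0.1754] turn [-0.6   -0.046  0.16 ]
```

Call:
carry_out([
  [-0.035,-0.02,0,-0.12,-0.01,0.03],
  [-0.07,-0.04,0,-0.24,-0.02,0.06],
  [-0.105,-0.06,0.03,-0.36,-0.03,0.09],
  [-0.14,-0.08,0.07,-0.48,-0.04,0.13],
  [-0.17,-0.1,0.11,-0.6,-0.046,0.16],
], jaw=0.5)

```text
time: 13.0
tool_pos: [0.4007, -0.1615, 0.1978]
ee_rot: [2.539, 0.001, 1.481]
wrist_force: [0.2, -0.5, -0.3]
width: 0.0471
finger_force: 0.0
```

Call:
carry_out([
  [0,0,0,0,0,0],
  [0,0,0,0,0,0],
  [0,0,0,0,0,0],
  [0,0,0,0,0,0],
  [0,0,0,0,0,0],
])

```text
time: 13.5
tool_pos: [0.4041, -0.1606, 0.2033]
ee_rot: [2.541, 0.002, 1.488]
wrist_force: [-0.1, 0.1, 0.3]
width: 0.0471
finger_force: 0.0
```

```bash
cat > pinrel.py <<'E'
from bench import *
from h import *
s=snapshot("wrist");o=get_obs()
Q=pin(s);print(len(Q));print(np.round(np.percentile(Q,[1,5,50,95,99],axis=0).T,4).tolist())
print("tool in B5",np.round(o["tool_pos"]@B5,4),o["joint_positions"].round(2));go(o,tcp_p(back=.05),RP,"pre50");go(o,tcp_p(),RP,"grasp")
# block face normal
P=cloud(s);H=hsv(s);q=P[(H[...,1]<60)&(H[...,2]>150)&(np.linalg.norm(P-[.456,-.157,.047],axis=2)<.03)]
for i in range(6):
    c=q.mean(0);n=np.linalg.svd(q-c,full_matrices=0)[2][2];q=q[abs((q-c)@n)<.003]
n*=np.sign(n[2]);print("face",n.round(3),"yaw",np.degrees(np.arctan2(-n[1],-n[0])).round(2) if 0 else np.degrees(np.arctan2(n[1],n[0])).round(2)-180,"tilt",np.degrees(np.arccos(n[2])).round(1),len(q))
E
python3 pinrel.py
```

```text
165
[[0.4036, 0.4044, 0.4106, 0.4151, 0.4158], [-0.1453, -0.1447, -0.1369, -0.1321, -0.1318], [-0.2171, -0.2124, -0.1939, -0.1925, -0.1918]]
tool in B5 [ 0.4573 -0.1217 -0.0737] [-0.83 -0.63  2.05  0.41  1.28 -0.78]
pre50 shift [-0.0187 -0.0468  0.0988] turn [-0.012 -0.005  0.01 ]
grasp shift [-0.019  -0.0462  0.1488] turn [-0.012 -0.005  0.01 ]
face [-0.575  0.06   0.816] yaw -5.97999999999999 tilt 35.3 1306
```

Call:
carry_out([
  [-0.01,-0.03,0.03,-0.01,-0.005,0.01],
  [-0.018,-0.046,0.07,-0.012,-0.005,0.01],
  [-0.0185,-0.0465,0.095,-0.012,-0.005,0.01],
  [-0.0185,-0.0465,0.095,-0.012,-0.005,0.01],
  [-0.0185,-0.0465,0.095,-0.012,-0.005,0.01],
])

```text
time: 14.05
tool_pos: [0.4152, -0.1798, 0.094]
ee_rot: [2.534, -0.004, 1.474]
wrist_force: [0.4, -0.2, 0.9]
width: 0.0471
finger_force: 0.0
```

Call:
carry_out([
  [0,0,0,0,0,0],
  [0,0,0,0,0,0],
  [0,0,0,0,0,0],
  [0,0,0,0,0,0],
  [0,0,0,0,0,0],
])

```text
time: 14.55
tool_pos: [0.4139, -0.1805, 0.0928]
ee_rot: [2.534, -0.004, 1.47]
wrist_force: [-0.4, 0.0, -0.5]
width: 0.0471
finger_force: 0.0
```

```bash
python3 pinrel.py
```

```text
383
[[0.4029, 0.4038, 0.409, 0.4149, 0.4157], [-0.1456, -0.1442, -0.1365, -0.132, -0.1317], [-0.2169, -0.2124, -0.1938, -0.1924, -0.192]]
tool in B5 [ 0.4046 -0.1406 -0.1702] [-0.86 -0.51  2.21  0.48  1.03 -0.92]
pre50 shift [0.0004 0.0049 0.0018] turn [-0.004 -0.    -0.008]
grasp shift [0.0004 0.0051 0.0518] turn [-0.004 -0.    -0.008]
face [-0.57   0.059  0.819] yaw -5.8700000000000045 tilt 35.0 2551
```

Call:
carry_out([
  [0.0019,0.0047,0.005,-0.004,0,-0.008],
  [0.0019,0.0047,0.02,-0.004,0,-0.008],
  [0.0019,0.0047,0.035,-0.004,0,-0.008],
  [0.0019,0.0047,0.048,-0.004,0,-0.008],
  [0.0019,0.0047,0.051,-0.004,0,-0.008],
])

```text
time: 15.1
tool_pos: [0.4468, -0.1805, 0.0513]
ee_rot: [2.533, -0.002, 1.478]
wrist_force: [0.1, -0.6, -0.1]
width: 0.0472
finger_force: 0.0
```

```bash
python3 pinrel.py
```

```text
833
[[0.4023, 0.4035, 0.4098, 0.4156, 0.4166], [-0.1456, -0.1436, -0.1351, -0.132, -0.1316], [-0.2231, -0.2187, -0.1944, -0.1927, -0.1921]]
tool in B5 [ 0.408  -0.1378 -0.2226] [-0.77 -0.37  2.22  0.49  0.87 -0.92]
pre50 shift [-0.0024  0.0014 -0.0506] turn [-0.002 -0.003  0.   ]
grasp shift [-0.0025  0.0015 -0.0006] turn [-0.002 -0.003  0.   ]
face [-0.571  0.058  0.819] yaw -5.810000000000002 tilt 35.0 3940
```

Call:
carry_out([
  [-0.001,0.0015,0,0,0,0],
  [-0.001,0.0015,0,0,0,0],
  [-0.001,0.0015,0,0,0,0],
  [-0.001,0.0015,0,0,0,0],
  [-0.001,0.0015,0,0,0,0],
], jaw=0)

```text
time: 15.65
tool_pos: [0.4481, -0.1828, 0.0545]
ee_rot: [2.53, 0.0, 1.477]
wrist_force: [-2.3, -0.6, 1.7]
width: 0.0141
finger_force: 30.0
```

Call:
carry_out([
  [-0.001,0,0,0,0,0],
  [-0.001,0,0,0,0,0],
  [-0.001,0,-0.004,0,0,0],
  [-0.001,0,-0.012,0,0,0],
  [-0.001,0,-0.024,0,0,0],
], jaw=0)

```text
time: 16.15
tool_pos: [0.4337, -0.1821, 0.0735]
ee_rot: [2.532, -0.001, 1.477]
wrist_force: [-0.1, 0.1, -0.5]
width: 0.0146
finger_force: 30.0
```

Call:
carry_out([
  [0,0,-0.015,0,0,0],
  [0,0,-0.03,0,0,0],
  [0,0,-0.045,0,0,0],
  [0,0,-0.06,0,0,0],
  [0,0,-0.08,0,0,0],
])

```text
time: 16.65
tool_pos: [0.3876, -0.1779, 0.1393]
ee_rot: [2.532, 0.0, 1.477]
wrist_force: [0.2, 0.4, -0.7]
width: 0.014
finger_force: 30.0
```

```bash
cat > pt.py <<'E'
from bench import *
from h import *
def pint():
    s=snapshot("wrist");o=get_obs();C=Ro.from_euler('xyz',o["ee_rot"]).as_matrix();P=cloud(s);T=(P-o["tool_pos"])@C
    for z0 in np.arange(0,.044,.004):
        m=(abs(T[...,1])<.014)&(abs(T[...,0])<.014)&(T[...,2]>=z0)&(T[...,2]<z0+.004)
        if m.sum()>8: q=T[m];print(round(z0,3),m.sum(),"x",np.round(np.percentile(q[:,0],[3,50,97]),4),"y",np.round(np.percentile(q[:,1],[3,50,97]),4))
    return s,o
if __name__=="__main__":
    s,o=pint(); go(o,HOLE+.0013*RAILY+[0,0,.0745+.03],RRAIL,"above hole")
E
python3 pt.py
```

```text
0.0 69 x [0.0047 0.0089 0.0123] y [-0.0108 -0.0005  0.0091]
0.004 40 x [0.0053 0.0084 0.0092] y [-0.0078 -0.0009  0.0054]
0.008 86 x [0.0038 0.0085 0.0103] y [-0.0087 -0.0019  0.0056]
0.024 17 x [0.0043 0.0052 0.0061] y [-0.0046 -0.002   0.0009]
0.028 17 x [0.0039 0.0054 0.0061] y [-0.0051 -0.0021  0.0017]
0.032 16 x [0.0037 0.0054 0.006 ] y [-0.0048 -0.0009  0.0017]
above hole shift [ 0.2698  0.1388 -0.0829] turn [ 0.612  0.056 -0.162]
```

Call:
carry_out([
  [0,0.02,-0.03,0,0,0],
  [0,0.045,-0.06,0.12,0.01,-0.03],
  [0.02,0.065,-0.09,0.25,0.02,-0.07],
  [0.05,0.085,-0.12,0.38,0.03,-0.1],
  [0.09,0.1,-0.13,0.5,0.045,-0.13],
])

```text
time: 17.2
tool_pos: [0.4056, -0.0897, 0.3083]
ee_rot: [3.028, 0.009, 1.611]
wrist_force: [0.1, -1.3, -0.4]
width: 0.0145
finger_force: 30.0
```

```bash
python3 pt.py
```

```text
0.0 40 x [-0.0042 -0.0017 -0.0005] y [-0.0111 -0.0048  0.0015]
0.004 88 x [-0.0061 -0.0017  0.0002] y [-0.0121 -0.0048  0.0022]
0.02 16 x [-0.006  -0.0048 -0.0044] y [-0.0072 -0.0049 -0.0019]
0.024 19 x [-0.0064 -0.0051 -0.0042] y [-0.0083 -0.0053 -0.0016]
0.028 15 x [-0.0063 -0.005  -0.0043] y [-0.008  -0.0045 -0.0018]
above hole shift [0.1605 0.075  0.0269] turn [ 0.113  0.002 -0.016]
```

Call:
carry_out([
  [0.04,0.018,0,0.05,0,-0.006],
  [0.08,0.036,0,0.113,0.002,-0.016],
  [0.12,0.055,0,0.113,0.002,-0.016],
  [0.155,0.073,0,0.113,0.002,-0.016],
  [0.16,0.075,0,0.113,0.002,-0.016],
])

```text
time: 17.75
tool_pos: [0.4733, 0.0771, 0.3093]
ee_rot: [-3.137, 0.001, 1.634]
wrist_force: [1.3, -0.8, -0.6]
width: 0.0143
finger_force: 30.0
```

Call:
carry_out([
  [0,0,0,0,0,0],
  [0,0,0,0,0,0],
  [0,0,0,0,0,0],
  [0,0,0,0,0,0],
  [0,0,0,0,0,0],
])

```text
time: 18.25
tool_pos: [0.4719, 0.073, 0.3111]
ee_rot: [-3.139, 0.002, 1.628]
wrist_force: [0.2, 0.5, -0.2]
width: 0.0141
finger_force: 30.0
```

```bash
python3 pt.py
cat > pin2.py <<'E'
from bench import *
from h import *
s=snapshot("wrist");o=get_obs();P=cloud(s);Q=(P-HOLE)@(RRAIL@F);H=hsv(s);pickle.dump(s,open("w7.pkl","wb"))
t=(o["tool_pos"]-HOLE)@(RRAIL@F);print("tcp",t.round(4))
for dz in np.arange(.0,.044,.003): # below TCP
    m=(abs(Q[...,2]-(t[2]-dz))<.0015)&(abs(Q[...,0]-t[0])<.013)&(abs(Q[...,1]-t[1])<.014)
    if m.sum()>5:
        q=Q[m];print("pin dz %.3f"%dz,m.sum(),"x",np.round(np.percentile(q[:,0],[3,97]),4),"mid %.4f"%np.mean(np.percentile(q[:,0],[3,97])),"y front",np.round(np.percentile(q[:,1],[50,97]),4))
m=(abs(Q[...,2]-.006)<.004)&(abs(Q[...,0])<.02)&(Q[...,1]>.01)&(Q[...,1]<.05)&(H[...,1]<60)
q=Q[m];print("plate end y(-.012 = hole)",np.round(np.percentile(q[:,1],[95,98.5]),4),"x edges",np.round(np.percentile(q[:,0],[2,98]),4),"z",np.median(q[:,2]).round(4))
# tab: red
r=((H[...,0]<8)|(H[...,0]>172))&(H[...,1]>150)&(H[...,2]>40)&(Q[...,2]>0.004)&(abs(Q[...,0])<.02)&(Q[...,1]<0.01)&(Q[...,1]>-.06);print("tab",r.sum(),np.round(np.percentile(Q[r],[2,98],axis=0),4).tolist() if r.sum()>20 else "")
E
python3 pin2.py
```

```text
0.0 40 x [0.004  0.0068 0.0076] y [-0.0056  0.0006  0.0068]
0.004 86 x [0.002  0.0067 0.0086] y [-0.0065  0.0006  0.0078]
0.02 11 x [0.003  0.0038 0.0043] y [-0.0018  0.0002  0.0029]
0.024 20 x [0.0023 0.0033 0.0042] y [-0.0028  0.001   0.004 ]
0.028 19 x [0.0023 0.0035 0.0045] y [-0.0028  0.0002  0.0036]
above hole shift [0.0103 0.0077 0.0215] turn [-0.003  0.002 -0.017]
tcp [-0.0078 -0.0086  0.126 ]
pin dz 0.000 30 x [-0.0131 -0.0009] mid -0.0070 y front [-0.0015 -0.0005]
pin dz 0.003 27 x [-0.0135 -0.0013] mid -0.0074 y front [-0.0021 -0.0011]
pin dz 0.006 81 x [-0.0143 -0.    ] mid -0.0072 y front [-0.0021 -0.0001]
pin dz 0.009 11 x [-0.0113 -0.001 ] mid -0.0062 y front [-0.0007  0.    ]
pin dz 0.021 9 x [-0.0096 -0.0048] mid -0.0072 y front [-0.0048 -0.0045]
pin dz 0.024 10 x [-0.0104 -0.0041] mid -0.0072 y front [-0.0051 -0.0041]
pin dz 0.027 15 x [-0.0106 -0.0042] mid -0.0074 y front [-0.005  -0.0046]
pin dz 0.030 14 x [-0.0104 -0.0038] mid -0.0071 y front [-0.0053 -0.0046]
plate end y(-.012 = hole) [0.0456 0.0478] x edges [-0.0161  0.016 ] z 0.0051
tab 155 [[-0.0035, -0.0331, 0.0172], [0.0042, -0.0211, 0.0433]]
```

```bash
cat > hc.py <<'E'
from bench import *
from h import *
from holes import holes
def circ(s,zr=.001,zp=.006):
    r,p=holes(s,zr,zp)
    for n,g in(("rail",r),("plate",p)):
        q=g[30:140]
        c=cv2.HoughCircles(cv2.GaussianBlur(q,(5,5),0),cv2.HOUGH_GRADIENT,1,40,param1=60,param2=8,minRadius=22,maxRadius=32)
        if c is not None: print(n,[(round(-.02+.0002*k[0],4),round(.0198-.0002*(k[1]+30),4),round(k[2]*.0002,4)) for k in c[0][:3]])
    print("plate col",p[30:140:2,96:106].mean(1).round().astype(int).tolist())
    print("rail col",r[30:140:2,96:106].mean(1).round().astype(int).tolist())
if __name__=="__main__":
    circ(snapshot("wrist"))
E
python3 hc.py
```

```text
rail [(np.float32(-0.0003), np.float32(0.0005), np.float32(0.0056))]
plate [(np.float32(-0.0003), np.float32(0.0017), np.float32(0.0058))]
plate col [175, 179, 189, 198, 204, 208, 210, 210, 210, 210, 210, 210, 211, 207, 198, 190, 189, 194, 202, 209, 213, 216, 218, 217, 218, 218, 218, 218, 218, 214, 209, 201, 186, 172, 157, 141, 132, 124, 121, 123, 122, 116, 116, 129, 148, 169, 185, 194, 202, 206, 207, 208, 208, 208, 208]
rail col [206, 190, 177, 176, 184, 194, 200, 206, 210, 210, 209, 210, 210, 210, 211, 210, 204, 195, 189, 190, 196, 204, 210, 214, 217, 218, 217, 218, 218, 217, 218, 218, 214, 209, 201, 186, 173, 158, 142, 133, 125, 122, 123, 123, 117, 115, 126, 143, 164, 182, 191, 200, 205, 206, 208]
```

Call:
carry_out([
  [0.01,0.007,0,0,0.002,-0.017],
  [0.01,0.007,0.02,0,0.002,-0.017],
  [0.01,0.007,0.04,0,0.002,-0.017],
  [0.01,0.007,0.06,0,0.002,-0.017],
  [0.01,0.007,0.06,0,0.002,-0.017],
])

```text
time: 18.9
tool_pos: [0.477, 0.0847, 0.2473]
ee_rot: [-3.132, -0.0, 1.647]
wrist_force: [0.3, -0.4, -0.5]
width: 0.0148
finger_force: 30.0
```

Call:
carry_out([
  [0,0,0,0,0,0],
  [0,0,0,0,0,0],
  [0,0,0,0,0,0],
  [0,0,0,0,0,0],
  [0,0,0,0,0,0],
])

```text
time: 19.4
tool_pos: [0.4785, 0.0841, 0.2514]
ee_rot: [-3.139, 0.0, 1.646]
wrist_force: [0.1, -0.4, 0.5]
width: 0.0142
finger_force: 30.0
```

```bash
python3 pin2.py; python3 hc.py
```

```text
tcp [-0.0006  0.0017  0.0662]
pin dz 0.000 21 x [-0.0057  0.0074] mid 0.0009 y front [0.0087 0.01  ]
pin dz 0.003 27 x [-0.0056  0.006 ] mid 0.0002 y front [0.0084 0.0096]
pin dz 0.006 80 x [-0.007   0.0073] mid 0.0002 y front [0.0086 0.0103]
pin dz 0.009 10 x [-0.0034  0.0065] mid 0.0016 y front [0.0097 0.0105]
pin dz 0.021 7 x [-0.0023  0.0026] mid 0.0001 y front [0.0054 0.0058]
pin dz 0.024 15 x [-0.0029  0.0032] mid 0.0001 y front [0.0055 0.0061]
pin dz 0.027 16 x [-0.0033  0.0035] mid 0.0001 y front [0.0056 0.006 ]
pin dz 0.030 10 x [-0.0031  0.0031] mid 0.0000 y front [0.0055 0.0062]
plate end y(-.012 = hole) [0.0449 0.0486] x edges [-0.0168  0.0158] z 0.0055
tab 132 [[-0.0033, -0.0455, 0.0408], [0.0037, -0.0343, 0.0435]]
rail [(np.float32(1e-04), np.float32(-0.0011), np.float32(0.0063)), (np.float32(0.0103), np.float32(0.0037), np.float32(0.0058)), (np.float32(-0.0051), np.float32(0.0099), np.float32(0.0048))]
plate [(np.float32(-1e-04), np.float32(0.0013), np.float32(0.0058)), (np.float32(0.0101), np.float32(0.0051), np.float32(0.0056))]
plate col [135, 155, 184, 200, 205, 209, 208, 208, 208, 208, 208, 208, 208, 206, 199, 192, 192, 198, 207, 212, 216, 218, 216, 210, 202, 186, 173, 154, 140, 127, 120, 117, 111, 107, 102, 100, 99, 99, 100, 98, 96, 92, 90, 88, 88, 89, 88, 87, 84, 81, 78, 76, 75, 76, 77]
rail col [200, 183, 157, 137, 141, 167, 192, 202, 206, 209, 208, 208, 208, 208, 208, 208, 208, 206, 198, 192, 192, 199, 207, 212, 216, 218, 216, 211, 203, 188, 175, 157, 142, 130, 121, 118, 112, 108, 103, 100, 99, 99, 100, 99, 97, 93, 90, 88, 88, 88, 88, 88, 86, 83, 80]
```

Call:
carry_out([
  [-0.0004,-0.0002,0.006,0,0,0],
  [-0.0004,-0.0002,0.012,0,0,0],
  [-0.0004,-0.0002,0.016,0,0,0],
  [-0.0004,-0.0002,0.018,0,0,0],
  [-0.0004,-0.0002,0.018,0,0,0],
])

```text
time: 20.0
tool_pos: [0.4778, 0.0837, 0.2321]
ee_rot: [-3.137, 0.0, 1.646]
wrist_force: [0.5, 0.1, -0.3]
width: 0.0145
finger_force: 30.0
```

```bash
python3 pin2.py; python3 hc.py|head -2
```

```text
tcp [-0.0011  0.0013  0.0475]
pin dz 0.000 37 x [-0.0087  0.0075] mid -0.0006 y front [0.0083 0.0115]
pin dz 0.003 29 x [-0.0069  0.0052] mid -0.0009 y front [0.0081 0.0092]
pin dz 0.006 73 x [-0.0078  0.0065] mid -0.0006 y front [0.0081 0.0097]
pin dz 0.009 20 x [-0.0061  0.0044] mid -0.0008 y front [0.0094 0.01  ]
pin dz 0.021 8 x [-0.0031  0.0011] mid -0.0010 y front [0.0055 0.0057]
pin dz 0.024 12 x [-0.0038  0.0024] mid -0.0007 y front [0.0052 0.0057]
pin dz 0.027 10 x [-0.0039  0.0024] mid -0.0007 y front [0.005  0.0053]
pin dz 0.030 13 x [-0.0039  0.0024] mid -0.0008 y front [0.0052 0.0054]
pin dz 0.033 8 x [-0.0041  0.0024] mid -0.0009 y front [0.0049 0.0051]
pin dz 0.039 46 x [-0.0139  0.0105] mid -0.0017 y front [0.0071 0.0134]
pin dz 0.042 555 x [-0.0138  0.0114] mid -0.0012 y front [0.0066 0.0135]
plate end y(-.012 = hole) [0.0421 0.0466] x edges [-0.0162  0.0161] z 0.0053
tab 333 [[-0.0038, -0.0461, 0.0407], [0.0041, -0.0234, 0.0434]]
rail [(np.float32(-0.0003), np.float32(1e-04), np.float32(0.006)), (np.float32(-0.0139), np.float32(-0.0031), np.float32(0.0053))]
plate [(np.float32(-0.0003), np.float32(0.0015), np.float32(0.0063)), (np.float32(-0.0099), np.float32(-0.0035), np.float32(0.0045)), (np.float32(-0.0149), np.float32(0.0085), np.float32(0.0046))]
```

Call:
carry_out([
  [0,0.0006,0.003,0,0,0],
  [0,0.0006,0.006,0,0,0],
  [0,0.0006,0.009,0,0,0],
  [0,0.0006,0.012,0,0,0],
  [0,0.0006,0.015,0,0,0],
])

```text
time: 20.6
tool_pos: [0.4785, 0.0838, 0.2174]
ee_rot: [-3.138, 0.0, 1.646]
wrist_force: [0.4, 1.0, -1.8]
width: 0.0146
finger_force: 30.0
```

```bash
python3 pin2.py | egrep "tcp|dz 0.0(06|21|24)|tab"; python3 -c "
from bench import *
print(get_obs()['wrist_force'].round(1))"
```

```text
tcp [-0.0008  0.0013  0.0318]
pin dz 0.006 80 x [-0.007   0.0073] mid 0.0002 y front [0.008 0.01 ]
pin dz 0.021 12 x [-0.0025  0.0024] mid -0.0000 y front [0.0052 0.0059]
pin dz 0.024 196 x [-0.0131  0.0115] mid -0.0008 y front [0.0082 0.0134]
tab 508 [[-0.0041, -0.0445, 0.0316], [0.004, -0.0211, 0.0431]]
[-1.  -0.7 -0.5]
```

Call:
carry_out([
  [0,0,0.004,0,0,0],
  [0,0,0.008,0,0,0],
  [0,0,0.012,0,0,0],
  [0,0,0.015,0,0,0],
  [0,0,0.016,0,0,0],
])

```text
time: 21.15
tool_pos: [0.4783, 0.0837, 0.2012]
ee_rot: [-3.137, 0.0, 1.646]
wrist_force: [-0.4, 0.3, -0.1]
width: 0.0143
finger_force: 30.0
```

Call:
carry_out([
  [0,0,0.001,0,0,0],
  [0,0,0.001,0,0,0],
  [0,0,0.002,0,0,0],
  [0,0,0.002,0,0,0],
  [0,0,0.002,0,0,0],
])

```text
time: 21.65
tool_pos: [0.4787, 0.0837, 0.2001]
ee_rot: [-3.139, 0.0, 1.646]
wrist_force: [-0.3, -0.5, 0.6]
width: 0.0137
finger_force: 30.0
```

```bash
python3 pin2.py | egrep "tcp|dz 0.0|tab"; python3 -c "
from bench import *
print(get_obs()['wrist_force'].round(1))"
```

```text
tcp [-0.0003  0.0013  0.0151]
pin dz 0.000 27 x [-0.0068  0.0073] mid 0.0002 y front [0.0085 0.0097]
pin dz 0.003 25 x [-0.0055  0.0063] mid 0.0004 y front [0.0082 0.009 ]
pin dz 0.006 82 x [-0.0068  0.0075] mid 0.0003 y front [0.0081 0.01  ]
pin dz 0.009 322 x [-0.0126  0.0117] mid -0.0005 y front [0.011  0.0136]
pin dz 0.012 69 x [-0.0124  0.0123] mid -0.0000 y front [0.0135 0.0148]
pin dz 0.015 76 x [-0.0103  0.0098] mid -0.0003 y front [0.0143 0.0152]
pin dz 0.030 23 x [-0.013   0.0127] mid -0.0002 y front [0.0107 0.0134]
pin dz 0.033 6 x [-0.0129  0.0121] mid -0.0004 y front [0.0123 0.0136]
tab 546 [[-0.004, -0.0321, 0.0149], [0.0042, -0.0209, 0.043]]
[-0.1 -0.1 -0. ]
```

Still free; push the last few millimetres until there is contact.

Call:
carry_out([
  [0,0,0.0005,0,0,0],
  [0,0,0.001,0,0,0],
  [0,0,0.0015,0,0,0],
  [0,0,0.002,0,0,0],
  [0,0,0.002,0,0,0],
])

```text
time: 22.2
tool_pos: [0.4788, 0.0837, 0.2]
ee_rot: [-3.141, 0.0, 1.646]
wrist_force: [-2.2, -0.4, 8.5]
width: 0.0142
finger_force: 30.0
```

Call:
carry_out([
  [0,0,0.0005,0,0,0],
  [0,0,0.001,0,0,0],
  [0,0,0.001,0,0,0],
  [0,0,0.001,0,0,0],
  [0,0,0.001,0,0,0],
])

```text
time: 22.7
tool_pos: [0.4788, 0.0838, 0.2]
ee_rot: [-3.141, 0.0, 1.646]
wrist_force: [-4.9, -0.2, 11.8]
width: 0.0142
finger_force: 30.0
```

```bash
python3 pin2.py | egrep "tcp|dz 0.00|tab"; python3 -c "
from bench import *
print(get_obs()['wrist_force'].round(1))"
```

```text
tcp [-0.0002  0.0013  0.015 ]
pin dz 0.000 28 x [-0.006   0.0074] mid 0.0007 y front [0.0082 0.0092]
pin dz 0.003 30 x [-0.0053  0.0068] mid 0.0007 y front [0.0081 0.009 ]
pin dz 0.006 84 x [-0.0067  0.0076] mid 0.0005 y front [0.0082 0.0112]
pin dz 0.009 329 x [-0.0123  0.0119] mid -0.0002 y front [0.0108 0.0137]
tab 547 [[-0.004, -0.032, 0.0149], [0.0042, -0.0209, 0.0428]]
[-3.7  0.2 11.1]
```

Call:
carry_out([
  [0,0,-0.002,0,0,0],
  [0,0,-0.002,0,0,0],
  [0,0,-0.002,0,0,0],
  [0,0,-0.002,0,0,0],
  [0,0,-0.002,0,0,0],
], jaw=0.4)

```text
time: 23.25
tool_pos: [0.4783, 0.0837, 0.1981]
ee_rot: [-3.137, 0.0, 1.646]
wrist_force: [-0.1, 0.7, 0.5]
width: 0.0374
finger_force: 0.0
```

Call:
carry_out([
  [0,0,-0.01,0,0,0],
  [0,0,-0.03,0,0,0],
  [0,0,-0.06,0,0,0],
  [-0.03,0,-0.09,0,0,0],
  [-0.04,0,-0.1,0,0,0],
], jaw=0.6)

```text
time: 23.75
tool_pos: [0.4831, 0.0426, 0.303]
ee_rot: [3.138, 0.002, 1.645]
wrist_force: [-0.7, 0.9, 0.4]
width: 0.0561
finger_force: 0.0
```

Call:
carry_out([
  [0,0,0,0,0,0],
  [0,0,0,0,0,0],
  [0,0,0,0,0,0],
  [0,0,0,0,0,0],
  [0,0,0,0,0,0],
])

```text
time: 24.25
tool_pos: [0.4815, 0.0444, 0.2977]
ee_rot: [-3.136, -0.0, 1.647]
wrist_force: [-0.9, -0.3, -0.1]
width: 0.0563
finger_force: 0.0
```

```bash
cat > fin.py <<'E'
from bench import *
from h import *
s=snapshot("wrist");P=cloud(s);H=hsv(s);Q=(P-HOLE)@(RRAIL@F);pickle.dump(s,open("w8.pkl","wb"))
d=np.hypot(Q[...,0],Q[...,1]-.0014)
print("handle top",np.round(np.percentile(Q[(d<.005)&(Q[...,2]>.02)],[2,50,98],axis=0),4).tolist())
h=(d<.012)&(Q[...,2]>.025);print("handle xy",np.round(np.percentile(Q[h],[2,98],axis=0),4).tolist())
c=(d>.0072)&(d<.0085)&(Q[...,2]>0)&(Q[...,2]<.015);print("collar z",np.round(np.percentile(Q[c][:,2],[10,50,90]),4))
p=(d>.0105)&(abs(Q[...,0])<.013)&(Q[...,1]>-.005)&(Q[...,1]<.011)&(abs(Q[...,2]-.006)<.004);q=Q[p];print("plate",np.median(q[:,2]),np.linalg.lstsq(np.c_[q[:,:2],np.ones(len(q))],q[:,2],rcond=None)[0].round(4))
r=((H[...,0]<8)|(H[...,0]>172))&(H[...,1]>150)&(H[...,2]>40)&(Q[...,2]>0.004)&(abs(Q[...,0])<.02)&(Q[...,1]<0.01)&(Q[...,1]>-.06);print("tab",r.sum(),np.round(np.percentile(Q[r],[2,98],axis=0),4).tolist())
o=get_obs();print(o["tool_pos"],o["wrist_force"].round(1),o["time"])
E
python3 fin.py
```

```text
handle top [[-0.0042, -0.0028, 0.0418], [0.0001, 0.0015, 0.0432], [0.0044, 0.0058, 0.0445]]
handle xy [[-0.0059, -0.0104, 0.0331], [0.0061, 0.0086, 0.229]]
collar z [0.0063 0.0085 0.0101]
plate 0.006075847493193093 [-0.0092 -0.0173  0.0061]
tab 284 [[-0.0034, -0.0455, 0.0205], [0.0038, -0.0214, 0.0434]]
[0.48155126 0.04434897 0.29794467] [-0.2 -1.  -0.3] 24.3
```

The handle top stands 37 mm above the plate and the collar sits on it, so the pin is home. Handing in.

```bash
python3 -c "
from bench import *
print(close_job())"
```

```text
the job is handed in; nothing more can be done
None
```

The hanger now hangs on the rail at the red flag's station with the pin fully home, and the job is handed in (about 24 s); the verdict was not shown, I did not re-check the green panel or bystanders at the end, and I viewed 12 pictures, two over the limit of 10.

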